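# Sort returned testers with a pin-indexed tipping chute

### The job

Use the swivel sorter to put away the atomisers and cream jars lying on the marble tray: pull up the spring plunger, swing the chute to the bay whose pedestal shows the sample atomiser and let the pin snap in, then set all the atomisers on the rocker tray so that their weight tips them into that bay; then re-pin the chute at the bay showing the sample jar and send all the jars down in the same way. Finish with the chute pinned in its middle parking hole and the tray level; never hold a thing in or over a bay, and leave the funnel and other vanity things standing where they are.

Things in the scene. Friction and masses are not known exactly. Their poses are not given: they have to be found in the camera images.
- sorter: The fixed wood and steel sorting stand. Origin on the table at the vertical swivel axis; x along the parked (middle) chute direction, y left of it. Two bays (inner 180 x 140 mm, walls up to 72 mm) run outward from the axis at +50 deg (left) and -50 deg (right) from x, their steel floor falling outward from 46 to 8 mm. Three pin holes lie on a quadrant on the -x side, 130 mm from the axis.
- bay_left (a point): Centre of the left bay, 178 mm from the swivel axis, 30 mm above the table; x points outward along the bay, y across it.
- bay_right (a point): Centre of the right bay, likewise.
- sample_atomiser: Fixed pale wooden pedestal (44 mm square, 60 mm high) at the outer end of one bay, 296 mm from the swivel axis, with a fixed sample atomiser standing upright on it (160 mm high in all): it marks the atomisers' bay (left or right varies). Origin on the table under the pedestal.
- sample_jar: The like pedestal with a fixed sample cream jar on it (110 mm high in all): it marks the jars' bay.
- swivel (a joint): Angle (rad) of the swivel head, which carries the rocker tray (chute) and, opposite, the tail arm with the plunger: 0 = middle parking hole (start), +0.873 = hole with the chute at the left bay, -0.873 = at the right bay; stops at +-1.0. Positive is counter-clockwise from above. Light friction holds it where left; it cannot turn while the pin is in a hole.
- plunger (a joint): Lift of the spring plunger (m): 0 = pin fully home in a hole, 0.014 = its tip just clears the quadrant, 0.030 = top stop. A spring pushes it down with 6 N at 0 and 10 N at 0.02. Let go within about 4 mm of a hole it snaps in; let go elsewhere it rests on the quadrant at about 0.014.
- rocker (a joint): Tip angle (rad) of the rocker tray: 0 = level (empty, counterweighted), 0.52 = tipped outward to its stop, outlet lip down over the bay.
- knob (a point): Centre of the plunger's round steel pull knob (30 mm diameter, 28 mm high, upright; centre 93 mm above the table when home), on the tail arm 130 mm from the swivel axis, opposite the chute: at swivel angle q it lies at q + 180 deg in the sorter's frame. Pulling it up frees the pin; carrying it round the axis turns the head. The housing below it is 24 mm wide, up to 66 mm.
- outlet (a point): Point on the swivel head 120 mm from the axis in the chute's direction, 110 mm above the table: shows which way the chute points. Its x axis points along the chute, outward.
- set_point (a point): Where to set things: a point on the level tray's floor (110 mm up), 45 mm from the pivot (which is on the swivel axis) towards the outlet, x to the outlet. Tray floor: 140 mm wide, from 45 mm behind to 105 mm in front of the pivot; walls 17 mm above it at sides and back. A thing let go here tips the slippery tray, slides into the bay and the tray swings back. Set atomisers crosswise (length along y).
- marble_tray: Fixed marble tray, 270 x 350 x 8 mm, from which the things are taken. Origin at the centre of its underside.
- atomiser1_c (a point): Centre of a lying cobalt glass atomiser: square body 36 x 36 mm with a steel cap of 28 mm diameter, 100 mm long in all along its x axis (cap, 20 mm, at +x); starts lying on the marble tray. About 110 g. May be absent.
- atomiser2_c (a point): Centre of a lying cobalt glass atomiser: square body 36 x 36 mm with a steel cap of 28 mm diameter, 100 mm long in all along its x axis (cap, 20 mm, at +x); starts lying on the marble tray. About 110 g. May be absent.
- atomiser3_c (a point): Centre of a lying cobalt glass atomiser: square body 36 x 36 mm with a steel cap of 28 mm diameter, 100 mm long in all along its x axis (cap, 20 mm, at +x); starts lying on the marble tray. About 110 g. May be absent.
- jar1_c (a point): Centre of a squat square crystal cream jar with steel lid, 48 x 48 mm, 50 mm high (z up); starts upright on the marble tray. About 130 g. Both jars are always there.
- jar2_c (a point): Centre of a squat square crystal cream jar with steel lid, 48 x 48 mm, 50 mm high (z up); starts upright on the marble tray. About 130 g. Both jars are always there.
- tall_flask1: Bystander: tall cobalt flask, 76 mm wide, 197 mm high, loose, at the back left. Origin under its centre.
- tall_flask2: Bystander: a second such flask. Origin under its centre.
- crystal_jar: Bystander: squat round crystal jar, 90 mm wide, 85 mm high, loose, near right. Origin under its centre.
- candle: Bystander: white candle cup, 70 mm wide, 70 mm high, loose, far right. Origin under its centre.
- funnel: Bystander: steel decant funnel standing mouth down on the marble tray among the things, 66 mm wide, 62 mm high, loose. Origin under its centre.
Mind the look-alikes: they are no part of the job. What is shaped like the part that bears jar1_c but purple or red is not meant.

How it is judged:
By the outcome, as a careful person would: the job done as asked, in the order asked, and still so for the second after the job is handed in, with the robot touching nothing.
Of atomiser1, atomiser2, atomiser3 only 2 to 3 are there at a start; the rules pass over those that are not, and their reading is None.
At some moment in a run one of atomiser1, atomiser2, atomiser3, jar1, jar2 may be knocked a few centimetres aside while the robot is not near it.
Once in a run the grip may slacken for a moment while it holds something.
It also fails if it takes over 200 s, if anything falls off the work surface, if the arm or the gripper's body presses on something with over 40 N, if the wrist force passes 120 N, or if a joint passes its speed limit or range.

### The arm

A 6-joint arm with a two-finger parallel gripper is mounted at the origin on the work surface. World frame = base frame: x ahead of the robot, y to its left, z up, the work surface at z = 0. Lengths are in mm, angles in degrees, forces in N, time in s.
With the tool pointing down it reaches from about 275 to 825 mm from the base axis. Payload 4.9 kg.
Tool frame: the origin (TCP) lies at the very end of the fingers, on their centre line; the grasp point (between the pads) lies 19 mm behind it (grip_point_offset is the distance from the TCP to the grasp point, in mm); z points along the fingers, y is the line along which they close (so a half turn about z gives the same grasp; the last joint's range is limited). The gripper opens to 85 mm and grips with 20 to 120 N. Pads are 22 mm wide; open, the fingers measure 114 mm over their backs; the gripper's body (76 mm by 85 mm) begins 54 mm behind the grasp point. The pads swing forward as they close: fully open they stand 13 mm farther back than shut.
Start: joints at [65.936, 18.69, -11.035, 60.275, 0, 82.311], TCP at [155.053, 527.709, 194.781] pointing down, gripper open.
Joint ranges: [-152.03, 152.03], [-55.5, 102.48], [-74.3, 77.21], [-110.64, 120.58], [-84.22, 78.4], [-180, 180]. Speed limits (degrees/s): [147.25, 147.25, 180, 180, 180, 180].

### API

Orientations are given as [roll, pitch, yaw] about the fixed x, y, z axes, in that order (R = Rz(yaw) Ry(pitch) Rx(roll)).
In Python, from bench import * gives the robot as it stands.
- The arm moves only by the tool carry_out, never from a script. Its argument "series" is a list of rows, each an object of numbers: "x", "y", "z": the shift along the tool's x, y, z in mm; "twist": the turn about the tool's z in degrees; "jaw": the opening in per cent of the stroke, from 0 (shut) to 100 (fully open). A call has 1 to 20 rows; each row is the pose to reach, as a shift and turn from the pose commanded when the call began, along the tool's axes at that moment; what a row does not reach only later rows make up. A row lasts 1/12 s, in which the tool goes at most 41.7 mm and 7.16 degrees, less where a joint would pass 70% of its speed; a pose out of reach is approached as far as the arm can. A call with a gripper value outside its range is refused whole. The fingers move at their own pace and stop on an object; "grip_force" is the grip in N (left out, the last holds). Time passes only in rows, so rows that repeat a pose let the fingers close. It gives the time, the measured TCP pose, the force, the opening and the grip force at its end, in the units of the state.
- get_state(): the state, without advancing time (a new reading comes with each control period).
- camera(name): name is "scene" or "side" or "wrist"; returns a dict with "pixels" (384x512x3 uint8, red, green, blue), "intrinsics" (3x3 intrinsics, pixels), "R" (3x3) and "t" (3): a world point X has camera coordinates R X + t. Camera axes: x right, y down, z forward; pixel columns grow to the right and rows downward; lengths in mm; the calibration is good to about 2 mm. A picture is of the moment at which its call begins. There is no depth.
- sign_off(): hands the job in; it is judged then, once.
Trained networks look in the newest picture that a camera, given by its name, has taken for a name from the list of things; names that differ only in an ending like _2 or _b are one class to them, and where a whole thing is asked for, a point or a joint stands for the part that bears it (a point fixed in the world has none). Each returns a list of dicts, best first, with "p" (0 to 1); they miss things now and then, are a little off and sometimes report something else, mostly with a low value. They report only what shows in the picture. A call takes as long as a camera call. They do not tell look-alikes from the thing itself.
- cut_out(camera, thing): "pixels" (384x512 bool, what is visible of it).
- mark_of(camera, thing): "xyz" ([x, y, z] in mm, in the coordinates of the camera as it stood for that picture, good to about 4 mm: a listed point, or the origin of a listed thing).
The state is a dict: "time": time; "qpos": joint angles; "qvel": joint speeds; "tau": joint torques, N m; "eef_pos": TCP position; "orientation": TCP orientation; "wrist_force": force on the tool from outside, world axes, zero at the start; "torque": the same for the moment, N m; "grip_width": finger opening in mm; "grip_force": force on a finger pad.
Only numpy, scipy, OpenCV 4.12 (cv2) and the standard library are available. Lean on these libraries where they do the work, as an engineer would, in place of code of your own. Each camera call takes 0.05 s, during which the arm holds its last target. There are 200 camera calls.

## Working session

There is one attempt and no reset: what is moved stays moved. The work goes in short steps, Python scripts to look and compute and a tool call to move; the robot and the scene stay as the last step left them, time stands still between calls to the robot, and variables do not carry over. Pictures are saved under pics/ and viewed, at most 14 in all, crops included, and the job is handed in when it is done.

Besides the shell and the picture viewer there is one more tool, called after ">>>" by a JSON object that holds its "api" and its "payload". carry_out: Moves the arm, as the interface text tells. Its arguments: {"type":"object","properties":{"series":{"type":"array","items":{"type":"object","properties":{"x":{"type":"number"},"y":{"type":"number"},"z":{"type":"number"},"twist":{"type":"number"},"jaw":{"type":"number"}}}},"grip_force":{"type":"number"}},"required":["series"]}

```bash
ls; mkdir -p pics; cat > h.py <<'E'
from bench import *
import numpy as np, cv2
def snap(n,f=None):
    c=camera(n)
    if f: cv2.imwrite('pics/'+f,c['pixels'][:,:,::-1])
    return c
def world(c,xyz): return c['R'].T@(np.array(xyz)-c['t'])
def marks(n,c,things,pmin=0.2):
    K=np.array(c['intrinsics'])
    for th in things:
        for d in mark_of(n,th):
            if d['p']<pmin: continue
            v=np.array(d['xyz']); u=K@v; u=u[:2]/u[2]
            print(n,th,round(d['p'],2),np.round(world(c,v)).astype(int),'px',u.astype(int))
def ray(c,px,z):
    K=np.array(c['intrinsics']); d=c['R'].T@np.linalg.solve(K,[px[0],px[1],1]); o=-c['R'].T@np.array(c['t'])
    return o+d*(z-o[2])/d[2]
E
python3 - <<'E'
from h import *
for n in ['scene','side']:
    c=snap(n,n+'1.png'); c['R']=np.array(c['R'])
    marks(n,c,['sorter','outlet','knob','set_point','sample_atomiser','sample_jar','bay_left','bay_right','marble_tray','atomiser1_c','jar1_c','funnel','tall_flask1','crystal_jar','candle'])
print(get_state())
E
```

```text
pics
scene sorter 0.55 [ 500 -142    0] px [208 228]
scene outlet 0.75 [ 572 -238  109] px [173 226]
scene outlet 0.67 [456 277  31] px [339 188]
scene outlet 0.35 [ 532 -181  110] px [193 211]
scene knob 0.67 [428 -38  96] px [237 182]
scene set_point 0.72 [ 528 -179  109] px [193 211]
scene sample_atomiser 0.96 [ 798 -161    0] px [219 315]
scene sample_atomiser 0.48 [ 683 -152   27] px [214 272]
scene sample_jar 0.78 [ 435 -432   -2] px [107 229]
scene bay_left 0.9 [ 681 -152   29] px [214 271]
scene bay_right 0.83 [ 455 -315   32] px [146 219]
scene bay_right 0.62 [ 758 -280   -2] px [170 312]
scene marble_tray 0.74 [516 282   0] px [346 208]
scene marble_tray 0.47 [427 -39  95] px [236 182]
scene marble_tray 0.37 [565 397  36] px [391 205]
scene marble_tray 0.35 [776 210   0] px [356 281]
scene atomiser1_c 0.94 [453 171  28] px [306 193]
scene jar1_c 0.82 [277 333  23] px [336 152]
scene jar1_c 0.76 [174 316  25] px [322 134]
scene jar1_c 0.67 [457 275  28] px [339 189]
scene jar1_c 0.62 [301 236  21] px [311 161]
scene jar1_c 0.62 [293 443  23] px [369 150]
scene jar1_c 0.39 [5
[... 1637 characters left out ...]
 [ 465 -314   33] px [305 275]
{'time': 1.6, 'qpos': array([ 6.59351334e+01,  1.86900367e+01, -1.10343495e+01,  6.02764751e+01,
        1.11528304e-03,  8.23079334e+01]), 'qvel': array([0.07041197, 0.05786866, 0.04989249, 0.04585322, 0.07301045,
       0.01643882]), 'tau': array([-2.56692729e-03, -4.43324411e+01,  2.62753898e+01,  1.23743815e-03,
       -2.45069878e-04,  4.14152845e-08]), 'eef_pos': array([155.05359828, 527.70753944, 194.78480401]), 'orientation': array([-1.79999296e+02, -1.22053274e-03,  1.63627200e+02]), 'wrist_force': array([-0.12780499,  0.02986336,  0.34975401]), 'torque': array([-0.03055038,  0.00773814,  0.01789276]), 'grip_force': 0.0, 'grip_width': 85.3227706247364}
```

```bash
python3 - <<'E'
import cv2
a=cv2.imread('pics/scene1.png')
cv2.imwrite('pics/scene1b.png',cv2.resize(a[100:340,80:440],None,fx=2.2,fy=2.2,interpolation=cv2.INTER_CUBIC))
b=cv2.imread('pics/side1.png')
cv2.imwrite('pics/side1b.png',cv2.resize(b[80:220,110:310],None,fx=4,fy=4,interpolation=cv2.INTER_CUBIC))
E
```

```text
(no output)
```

View pics/scene1b.png

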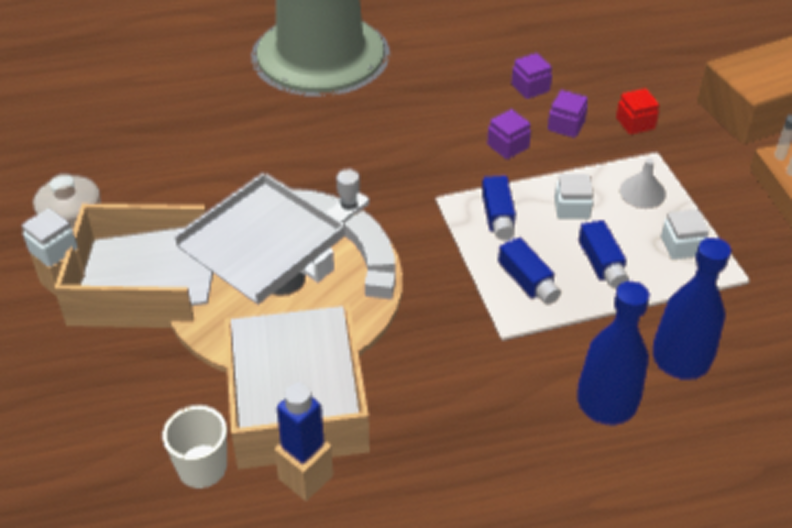

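View pics/side1b.png

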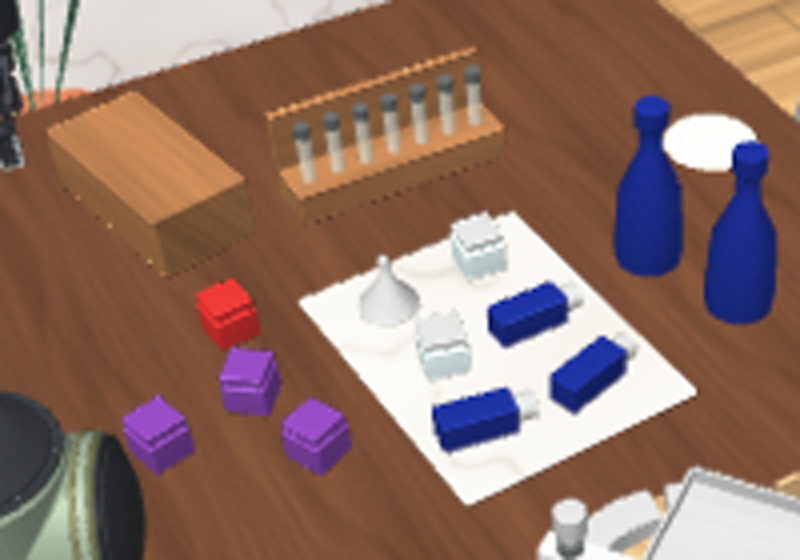

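>>> {"api": "carry_out", "payload": {"series": [{"x":0,"y":0,"z":-100},{"x":0,"y":0,"z":-100},{"x":0,"y":0,"z":-100},{"x":-410,"y":-170,"z":-205},{"x":-410,"y":-170,"z":-205},{"x":-410,"y":-170,"z":-205},{"x":-410,"y":-170,"z":-205},{"x":-410,"y":-170,"z":-205},{"x":-410,"y":-170,"z":-205},{"x":-410,"y":-170,"z":-205},{"x":-410,"y":-170,"z":-205},{"x":-410,"y":-170,"z":-205},{"x":-410,"y":-170,"z":-205},{"x":-410,"y":-170,"z":-205},{"x":-410,"y":-170,"z":-205},{"x":-410,"y":-170,"z":-205}]}}

```text
schema error: expected keys x, y, z, twist, jaw
```

```bash
cat >> h.py <<'E'
def shift(xyz,yaw):
    "tool-frame shift and twist from the present pose to a tool-down world pose"
    s=get_state(); y0=np.radians(s['orientation'][2]); d=np.array(xyz)-s['eef_pos']
    c,sn=np.cos(y0),np.sin(y0)
    tw=-((yaw-s['orientation'][2]+180)%360-180)
    return np.round([c*d[0]+sn*d[1], sn*d[0]-c*d[1], -d[2], tw],1), 'q6 after~',round(np.degrees(np.arctan2(xyz[1],xyz[0]))+180-yaw)
E
python3 - <<'E'
from h import *
c=snap('wrist','w1.png'); s=get_state(); print(s['eef_pos'],s['orientation'],s['time'])
marks('wrist',c,['atomiser1_c','jar1_c','funnel','marble_tray'],.3)
print(-c['R'].T@c['t'])
E
```

```text
[155.03347508 527.70309651 194.77102221] [-1.79998738e+02 -1.68516181e-03  1.63626870e+02] 1.65
wrist jar1_c 0.92 [172 311  24] px [107 223]
wrist jar1_c 0.56 [296 442  28] px [225 276]
[ 83.25862979 549.87562401 373.26945458]
```

View pics/w1.png

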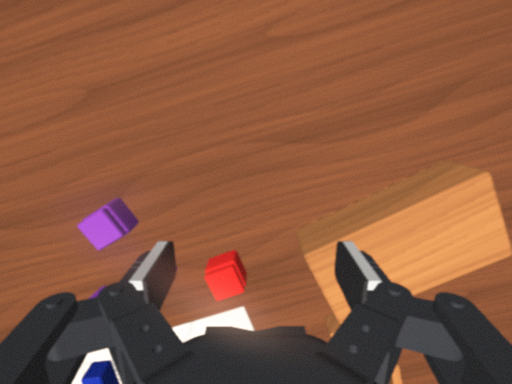

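>>> {"api": "carry_out", "payload": {"series": [{"x":0,"y":0,"z":-100,"twist":0,"jaw":100},{"x":0,"y":0,"z":-100,"twist":0,"jaw":100},{"x":-500,"y":-150,"z":-205,"twist":0,"jaw":100},{"x":-500,"y":-150,"z":-205,"twist":0,"jaw":100},{"x":-500,"y":-150,"z":-205,"twist":0,"jaw":100},{"x":-500,"y":-150,"z":-205,"twist":0,"jaw":100},{"x":-500,"y":-150,"z":-205,"twist":0,"jaw":100},{"x":-500,"y":-150,"z":-205,"twist":0,"jaw":100},{"x":-500,"y":-150,"z":-205,"twist":0,"jaw":100},{"x":-500,"y":-150,"z":-205,"twist":0,"jaw":100},{"x":-500,"y":-150,"z":-205,"twist":0,"jaw":100},{"x":-500,"y":-150,"z":-205,"twist":0,"jaw":100},{"x":-500,"y":-150,"z":-205,"twist":0,"jaw":100},{"x":-500,"y":-150,"z":-205,"twist":0,"jaw":100},{"x":-500,"y":-150,"z":-205,"twist":0,"jaw":100},{"x":-500,"y":-150,"z":-205,"twist":0,"jaw":100},{"x":-500,"y":-150,"z":-205,"twist":0,"jaw":100},{"x":-500,"y":-150,"z":-205,"twist":0,"jaw":100}]}}

```text
time: 3.35
eef_pos: [592.2, 242.9, 399.2]
orientation: [-180.0, -0.1, 163.6]
wrist_force: [-0.6, -0.1, -0.3]
grip_width: 85.4
grip_force: 0.0
```

```bash
cat >> h.py <<'E'
def blues(n,c,thing,zc,pmin=.3):
    "cut-outs -> footprint centre/long-axis at height zc"
    for d in cut_out(n,thing):
        if d['p']<pmin: continue
        m=d['pixels'].astype(np.uint8); col=c['pixels'][d['pixels']].mean(0).astype(int)
        ys,xs=np.nonzero(m)
        P=np.array([ray(c,p,zc)[:2] for p in np.c_[xs,ys]],np.float32)
        r=cv2.minAreaRect(P); b=cv2.boxPoints(r); e=[b[1]-b[0],b[2]-b[1]]; e=max(e,key=np.linalg.norm)
        print(n,thing,round(d['p'],2),'ctr',np.round(r[0],1),'size',np.round(r[1],1),'long-ang',round(float(np.degrees(np.arctan2(e[1],e[0])))),'rgb',col,'px',int(xs.mean()),int(ys.mean()),len(xs))
E
python3 - <<'E'
from h import *
c=snap('wrist','w2.png'); s=get_state(); print(s['eef_pos'],s['orientation'],s['time'])
marks('wrist',c,['atomiser1_c','jar1_c','funnel','marble_tray'],.3)
blues('wrist',c,'atomiser1_c',26);blues('wrist',c,'jar1_c',50)
E
```

```text
[591.59503907 243.41744151 399.61539843] [-1.79994896e+02 -4.90949431e-02  1.63669743e+02] 3.4
wrist atomiser1_c 0.63 [456 172  27] px [198  88]
wrist atomiser1_c 0.53 [576 286  29] px [273 133]
wrist jar1_c 0.8 [462 275  29] px [251  74]
wrist funnel 0.93 [448 389   6] px [307  50]
wrist marble_tray 0.59 [516 278   2] px [260 104]
wrist marble_tray 0.44 [428 -40  94] px [ 65 106]
wrist atomiser1_c 0.73 ctr [453.  171.5] size [ 43.1 103.2] long-ang -10 rgb [ 77  87 155] px 196 84 1220
wrist jar1_c 0.71 ctr [462.6 276.6] size [46.5 47.6] long-ang -16 rgb [208 206 205] px 252 73 777
wrist jar1_c 0.68 ctr [340.  231.6] size [33.3 15.9] long-ang 74 rgb [71 35 79] px 204 3 144
```

View pics/w2.png

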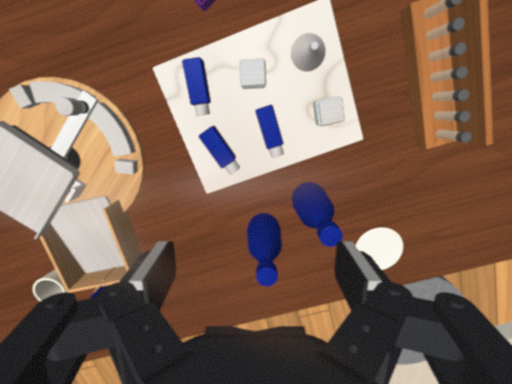

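```bash
cat >> h.py <<'E'
def atoms(c,lo=(380,60),hi=(680,480)):
    a=c['pixels'].astype(int); m=((a[...,2]>90)&(a[...,2]>a[...,0]*2)&(a[...,2]>a[...,1]*2)).astype(np.uint8)
    n,l,st,ce=cv2.connectedComponentsWithStats(m)
    for i in range(1,n):
        if st[i,4]<150: continue
        ys,xs=np.nonzero(l==i); P=np.array([ray(c,p,36)[:2] for p in np.c_[xs,ys]],np.float32)
        r=cv2.minAreaRect(P); b=cv2.boxPoints(r); e=max([b[1]-b[0],b[2]-b[1]],key=np.linalg.norm); u=e/np.linalg.norm(e); ctr=np.array(r[0])
        if not((ctr>lo).all() and (ctr<hi).all()): continue
        cam=(-c['R'].T@c['t'])
        K=np.array(c['intrinsics']); best=[]
        for sg in(1,-1):
            p=np.r_[ctr+sg*u*50,26]; q=K@(c['R']@p+c['t']); q=(q[:2]/q[2]).astype(int)
            best.append(c['pixels'][q[1],q[0]].astype(int) if 0<=q[0]<512 and 0<=q[1]<384 else None)
        print('blue',np.round(ctr,1),'size',np.round(r[1]),'ang',round(float(np.degrees(np.arctan2(u[1],u[0])))),'end rgb +/-',*best)
E
python3 - <<'E'
from h import *
c=snap('wrist'); atoms(c)
for px in [(328,111),(253,74),(308,52)]: print(px,ray(c,px,50))
a=c['pixels'].astype(int)
# jar at 328,111 : segment gray darker than marble
import cv2
cv2.imwrite('pics/w2j.png',cv2.resize(c['pixels'][20:180,170:370,::-1],None,fx=4,fy=3.75,interpolation=cv2.INTER_CUBIC)[:600])
print(shift([426,-39,150],126.5), [round(np.degrees(np.arctan2(-39,426)))])
E
```

```text
blue [444.1 173.5] size [33. 76.] ang -9 end rgb +/- [212 207 203] [234 226 210]
blue [561.4 281.4] size [75. 30.] ang 1 end rgb +/- [221 215 213] [243 236 225]
blue [569.2 172.5] size [74. 33.] ang 18 end rgb +/- [212 208 204] [242 234 225]
(328, 111) [563.12746616 393.85545281  50.        ]
(253, 74) [463.50373383 278.52016509  50.        ]
(308, 52) [456.46823113 380.61142111  50.        ]
(array([  79.9, -317.7,  250.2,   37.2]), 'q6 after~', 48) [-5]
```

View pics/w2j.png

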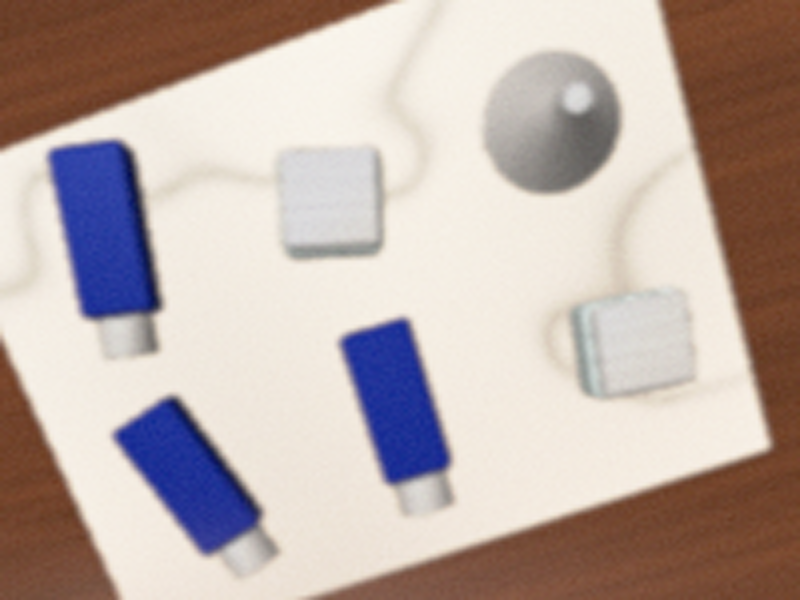

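>>> {"api": "carry_out", "payload": {"series": [{"x":79,"y":-317,"z":220,"twist":37,"jaw":60},{"x":79,"y":-317,"z":220,"twist":37,"jaw":60},{"x":79,"y":-317,"z":220,"twist":37,"jaw":60},{"x":79,"y":-317,"z":220,"twist":37,"jaw":60},{"x":79,"y":-317,"z":220,"twist":37,"jaw":60},{"x":79,"y":-317,"z":220,"twist":37,"jaw":60},{"x":79,"y":-317,"z":220,"twist":37,"jaw":60},{"x":79,"y":-317,"z":220,"twist":37,"jaw":60},{"x":79,"y":-317,"z":220,"twist":37,"jaw":60},{"x":79,"y":-317,"z":220,"twist":37,"jaw":60},{"x":79,"y":-317,"z":220,"twist":37,"jaw":60},{"x":79,"y":-317,"z":220,"twist":37,"jaw":60},{"x":79,"y":-317,"z":220,"twist":37,"jaw":60}]}}

```text
time: 4.83
eef_pos: [428.5, -38.7, 180.8]
orientation: [179.9, 0.1, 126.7]
wrist_force: [-0.2, -0.1, -0.0]
grip_width: 51.4
grip_force: 0.0
```

```bash
python3 - <<'E'
from h import *
c=snap('wrist'); 
marks('wrist',c,['knob','outlet','set_point','sorter','bay_left'],.3)
for n in('scene','side'): marks(n,snap(n),['knob','outlet','sorter'],.5)
print(shift([427,-39,74],126.5))
E
```

```text
wrist knob 0.69 [425 -40  98] px [250 186]
wrist outlet 0.44 [ 681 -151   28] px [344 328]
wrist set_point 0.83 [ 529 -182  107] px [249 336]
wrist sorter 0.55 [ 504 -136    1] px [255 249]
wrist bay_left 0.74 [ 682 -150   32] px [346 330]
scene knob 0.6 [424 -40  95] px [236 181]
scene outlet 0.9 [ 573 -238  111] px [173 226]
scene sorter 0.74 [ 499 -142   -3] px [208 228]
side outlet 0.94 [ 578 -240  108] px [323 229]
side sorter 0.97 [ 504 -139   -1] px [285 238]
(array([ 2.000e-01, -2.000e-01,  1.058e+02,  1.000e-01]), 'q6 after~', 48)
```

>>> {"api": "carry_out", "payload": {"series": [{"x":0.5,"y":0,"z":80,"twist":0,"jaw":60},{"x":0.5,"y":0,"z":80,"twist":0,"jaw":60},{"x":0.5,"y":0,"z":106,"twist":0,"jaw":60},{"x":0.5,"y":0,"z":106,"twist":0,"jaw":60},{"x":0.5,"y":0,"z":106,"twist":0,"jaw":20},{"x":0.5,"y":0,"z":106,"twist":0,"jaw":20},{"x":0.5,"y":0,"z":106,"twist":0,"jaw":20},{"x":0.5,"y":0,"z":106,"twist":0,"jaw":20},{"x":0.5,"y":0,"z":106,"twist":0,"jaw":20},{"x":0.5,"y":0,"z":106,"twist":0,"jaw":20}], "grip_force": 70}}

```text
time: 6.37
eef_pos: [427.8, -38.8, 74.7]
orientation: [179.9, 0.1, 126.6]
wrist_force: [-0.6, -0.3, 0.7]
grip_width: 17.1
grip_force: 0.0
```

```bash
python3 - <<'E'
from h import *
c=snap('wrist')
b=snap('side')['pixels'][150:270,190:310,::-1]; w=c['pixels'][:,:,::-1]
cv2.imwrite('pics/k1.png',np.hstack([cv2.resize(w,(480,360)),cv2.resize(b,(320,360),interpolation=cv2.INTER_CUBIC)]))
marks('wrist',c,['knob'],.1)
print(get_state()['grip_width'])
E
```

```text
wrist knob 0.7 [428 -41  93] px [252 235]
16.99077913759956
```

View pics/k1.png

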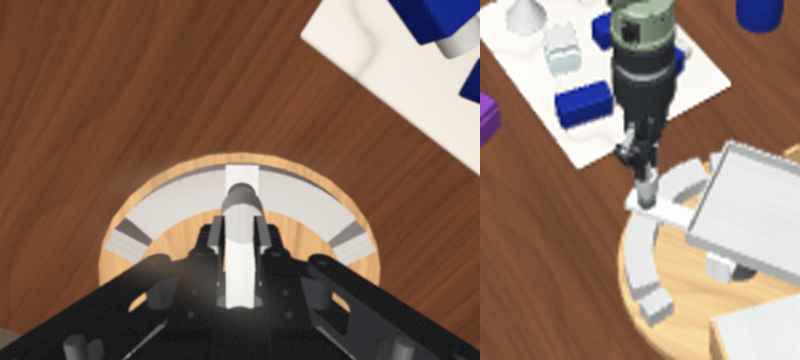

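```bash
python3 - <<'E'
from h import *
c=snap('wrist');K=np.array(c['intrinsics'])
cv2.imwrite('pics/k2.png',cv2.resize(c['pixels'][170:320,170:340,::-1],None,fx=4,fy=4,interpolation=cv2.INTER_CUBIC))
for p in [(427.8,-38.8,75),(427.8,-38.8,93),(427.8,-38.8,107),(426,-39.5,107),(426,-39.5,79),(410,-16,107),(415,-20,66)]:
    q=K@(c['R']@np.array(p)+c['t']); print(p,(q[:2]/q[2]).astype(int))
b=snap('scene')
cv2.imwrite('pics/k3.png',cv2.resize(b['pixels'][130:250,180:300,::-1],None,fx=5,fy=5,interpolation=cv2.INTER_CUBIC))
E
```

```text
(427.8, -38.8, 75) [254 221]
(427.8, -38.8, 93) [254 232]
(427.8, -38.8, 107) [254 243]
(426, -39.5, 107) [250 242]
(426, -39.5, 79) [251 223]
(410, -16, 107) [252 196]
(415, -20, 66) [255 186]
```

View pics/k2.png

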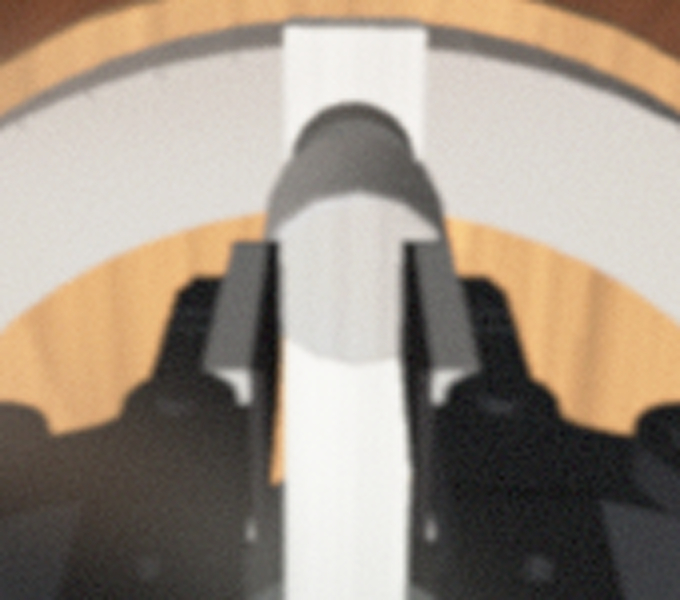

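View pics/k3.png

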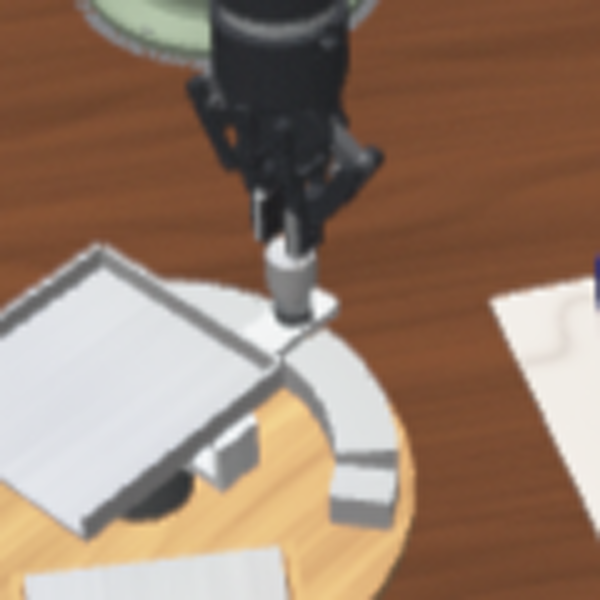

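```bash
python3 - <<'E'
from h import *
s=get_state(); print({k:np.round(v,2) for k,v in s.items()})
for n in('wrist','scene','side'):
    c=snap(n);K=np.array(c['intrinsics']); print(n,K[0,0],np.round(-c['R'].T@c['t']), 'view dir',np.round(c['R'][2],2))
    for z in (75,93,107,120,140):
        v=c['R']@np.array((427.8,-38.8,z))+c['t']; q=K@v; print(z,(q[:2]/q[2]).astype(int),round(v[2]))
E
```

```text
{'time': np.float64(6.62), 'qpos': array([-15.05,  13.7 , -38.19,  38.1 ,  -0.  ,  38.32]), 'qvel': array([ 0.07,  0.1 , -0.01, -0.07,  0.01, -0.02]), 'tau': array([  0.  , -34.2 ,  20.81,  -0.  ,  -0.  ,  -0.  ]), 'eef_pos': array([427.03, -38.64,  73.87]), 'orientation': array([180.  ,   0.  , 126.62]), 'wrist_force': array([0.07, 0.2 , 0.32]), 'torque': array([0.02, 0.02, 0.06]), 'grip_force': np.float64(0.0), 'grip_width': np.float64(17.27)}
wrist 273.8211226757193 [383.  23. 252.] view dir [ 0.18 -0.24 -0.96]
75 [254 221] 192
93 [254 233] 175
107 [254 243] 161
120 [254 254] 149
140 [253 276] 130
scene 485.103577447717 [1463. -220. 1058.] view dir [-0.7   0.15 -0.7 ]
75 [237 187] 1438
93 [236 183] 1426
107 [236 179] 1416
120 [236 176] 1407
140 [236 171] 1393
side 397.0092694425244 [  -4. -816. 1121.] view dir [ 0.34  0.59 -0.73]
75 [251 213] 1371
93 [251 210] 1358
107 [251 207] 1348
120 [251 205] 1338
140 [251 201] 1324
```

>>> {"api": "carry_out", "payload": {"series": [{"x":0,"y":0,"z":0,"twist":0,"jaw":60},{"x":0,"y":0,"z":0,"twist":0,"jaw":60},{"x":0,"y":0,"z":0,"twist":0,"jaw":60},{"x":0,"y":0,"z":0,"twist":0,"jaw":60},{"x":0,"y":0,"z":10,"twist":0,"jaw":60},{"x":0,"y":0,"z":20,"twist":0,"jaw":60},{"x":0,"y":0,"z":30,"twist":0,"jaw":60},{"x":0,"y":0,"z":30,"twist":0,"jaw":60},{"x":0,"y":0,"z":30,"twist":0,"jaw":20},{"x":0,"y":0,"z":30,"twist":0,"jaw":20},{"x":0,"y":0,"z":30,"twist":0,"jaw":20},{"x":0,"y":0,"z":30,"twist":0,"jaw":20},{"x":0,"y":0,"z":30,"twist":0,"jaw":20},{"x":0,"y":0,"z":30,"twist":0,"jaw":20}]}}

```text
time: 7.93
eef_pos: [427.6, -38.4, 44.4]
orientation: [179.9, 0.0, 126.6]
wrist_force: [-1.0, 3.2, 6.0]
grip_width: 28.2
grip_force: 68.9
```

```bash
python3 - <<'E'
from h import *
c=snap('wrist');K=np.array(c['intrinsics'])
b=snap('scene')
cv2.imwrite('pics/k4.png',np.hstack([cv2.resize(c['pixels'][170:320,170:340,::-1],(400,400)),cv2.resize(b['pixels'][150:230,200:280,::-1],(400,400),interpolation=cv2.INTER_CUBIC)]))
E
```

```text
(no output)
```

View pics/k4.png

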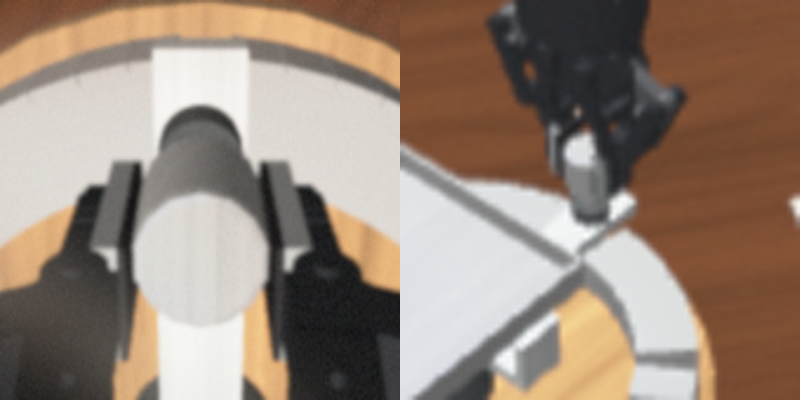

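>>> {"api": "carry_out", "payload": {"series": [{"x":0,"y":0,"z":-10,"twist":0,"jaw":20},{"x":0,"y":0,"z":-21,"twist":0,"jaw":20},{"x":0,"y":0,"z":-21,"twist":0,"jaw":20},{"x":-0.5,"y":-11.3,"z":-21,"twist":-5,"jaw":20},{"x":-2,"y":-22.6,"z":-21,"twist":-10,"jaw":20},{"x":-4.4,"y":-33.6,"z":-21,"twist":-15,"jaw":20},{"x":-7.8,"y":-44.5,"z":-21,"twist":-20,"jaw":20},{"x":-12.2,"y":-54.9,"z":-21,"twist":-25,"jaw":20},{"x":-17.4,"y":-65,"z":-21,"twist":-30,"jaw":20},{"x":-23.5,"y":-74.6,"z":-21,"twist":-35,"jaw":20},{"x":-30.4,"y":-83.6,"z":-21,"twist":-40,"jaw":20},{"x":-38.1,"y":-91.9,"z":-21,"twist":-45,"jaw":20},{"x":-46.4,"y":-99.6,"z":-21,"twist":-50,"jaw":20},{"x":-46.4,"y":-99.6,"z":-21,"twist":-50,"jaw":20},{"x":-46.4,"y":-99.6,"z":-21,"twist":-50,"jaw":20}]}}

```text
time: 9.28
eef_pos: [375.3, -135.3, 64.2]
orientation: [179.9, 0.1, 176.5]
wrist_force: [5.0, 1.4, -9.3]
grip_width: 27.8
grip_force: 69.9
```

```bash
python3 - <<'E'
from h import *
for n in('wrist','scene','side'): marks(n,snap(n),['knob','outlet','set_point'],.4)
E
```

```text
wrist knob 0.79 [ 374 -139  115] px [247 255]
scene knob 0.54 [ 372 -137  115] px [200 170]
scene outlet 0.67 [ 622 -148  109] px [210 234]
scene set_point 0.67 [ 549 -146  109] px [206 214]
side knob 0.61 [ 374 -137  113] px [252 232]
side outlet 0.85 [ 626 -148  109] px [318 205]
side set_point 0.89 [ 548 -144  106] px [298 214]
```

>>> {"api": "carry_out", "payload": {"series": [{"x":0,"y":0,"z":6,"twist":0,"jaw":20},{"x":0,"y":0,"z":6,"twist":0,"jaw":20},{"x":0,"y":0,"z":12,"twist":0,"jaw":20},{"x":0,"y":0,"z":12,"twist":0,"jaw":20}]}}

```text
time: 10.22
eef_pos: [375.3, -135.0, 51.8]
orientation: [180.0, 0.1, 176.6]
wrist_force: [5.6, 0.5, -7.4]
grip_width: 27.7
grip_force: 70.0
```

```bash
python3 - <<'E'
from h import *
for n in('wrist','side'): marks(n,snap(n),['knob'],.4)
E
```

```text
wrist knob 0.76 [ 374 -138  102] px [246 254]
side knob 0.68 [454 390   7] px [206 155]
side knob 0.46 [ 371 -138  101] px [251 235]
side knob 0.46 [ 431 -428    3] px [318 313]
```

>>> {"api": "carry_out", "payload": {"series": [{"x":0,"y":0,"z":5,"twist":0,"jaw":20},{"x":0,"y":0,"z":5,"twist":0,"jaw":70},{"x":0,"y":0,"z":5,"twist":0,"jaw":70},{"x":0,"y":0,"z":5,"twist":0,"jaw":70},{"x":0,"y":0,"z":5,"twist":0,"jaw":70},{"x":0,"y":0,"z":-20,"twist":0,"jaw":70},{"x":0,"y":0,"z":-60,"twist":0,"jaw":70},{"x":0,"y":0,"z":-100,"twist":0,"jaw":70},{"x":0,"y":0,"z":-140,"twist":0,"jaw":70},{"x":0,"y":0,"z":-180,"twist":0,"jaw":70}]}}

```text
time: 11.25
eef_pos: [374.0, -135.2, 234.9]
orientation: [-180.0, -0.0, 176.6]
wrist_force: [0.6, 0.1, -0.6]
grip_width: 59.8
grip_force: 0.0
```

```bash
python3 - <<'E'
from h import *
for n in('wrist','scene','side'): marks(n,snap(n),['knob','outlet','set_point','atomiser1_c'],.4)
for z in (150,): print(shift([454,172,z],171),shift([454,172,z],81),shift([454,172,z],-99))
E
```

```text
wrist knob 0.61 [ 372 -137   94] px [252 171]
wrist knob 0.5 [519 277  -2] px [508 231]
wrist set_point 0.63 [ 548 -148  107] px [252 303]
wrist atomiser1_c 0.82 [457 170  26] px [460 205]
wrist atomiser1_c 0.71 [ 463 -315   27] px [141 226]
scene knob 0.61 [ 373 -138   94] px [200 176]
scene outlet 0.79 [ 625 -146  108] px [211 235]
scene outlet 0.54 [777 212   0] px [357 281]
scene set_point 0.94 [ 551 -146  106] px [206 215]
scene atomiser1_c 0.77 [456 171  28] px [306 194]
side outlet 0.75 [ 629 -148  111] px [318 205]
side set_point 0.84 [ 548 -143  110] px [298 213]
side set_point 0.59 [ 684 -154   30] px [329 215]
side atomiser1_c 0.56 [456 170  26] px [231 184]
(array([-61.2, 311.3,  82.5,   5.6]), 'q6 after~', 30) (array([-61.2, 311.3,  82.5,  95.6]), 'q6 after~', 120) (array([-61.2, 311.3,  82.5, -84.4]), 'q6 after~', 300)
```

>>> {"api": "carry_out", "payload": {"series": [{"x":-58,"y":311,"z":0,"twist":5.6,"jaw":75},{"x":-58,"y":311,"z":0,"twist":5.6,"jaw":75},{"x":-58,"y":311,"z":0,"twist":5.6,"jaw":75},{"x":-58,"y":311,"z":0,"twist":5.6,"jaw":75},{"x":-58,"y":311,"z":100,"twist":5.6,"jaw":75},{"x":-58,"y":311,"z":170,"twist":5.6,"jaw":75},{"x":-58,"y":311,"z":170,"twist":5.6,"jaw":75},{"x":-58,"y":311,"z":170,"twist":5.6,"jaw":75},{"x":-58,"y":311,"z":170,"twist":5.6,"jaw":75},{"x":-58,"y":311,"z":170,"twist":5.6,"jaw":75},{"x":-58,"y":311,"z":170,"twist":5.6,"jaw":75}]}}

```text
time: 12.92
eef_pos: [448.4, 173.5, 59.0]
orientation: [-179.9, -0.3, 171.2]
wrist_force: [-1.0, 0.5, 0.5]
grip_width: 63.9
grip_force: 0.0
```

```bash
python3 - <<'E'
from h import *
c=snap('wrist','a1.png');K=np.array(c['intrinsics']); s=get_state(); print(s['eef_pos'])
marks('wrist',c,['atomiser1_c'],.3); atoms(c)
E
```

```text
[449.12721935 172.31827259  60.81929507]
wrist atomiser1_c 0.98 [454 171  27] px [251 211]
blue [413.1 177.6] size [33. 16.] ang 81 end rgb +/- [220 206 190] [231 222 209]
blue [462.1 170.1] size [34. 47.] ang -8 end rgb +/- [198 190 181] [ 39  50 132]
blue [530.4 282.1] size [14. 34.] ang -84 end rgb +/- [44 43 44] [223 213 198]
blue [544.7 167.3] size [38. 33.] ang 2 end rgb +/- [42 39 43] [193 189 190]
```

View pics/a1.png

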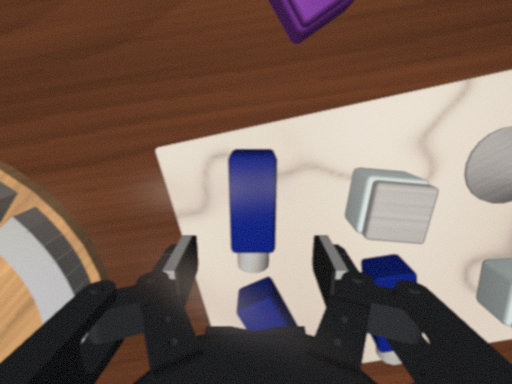

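>>> {"api": "carry_out", "payload": {"series": [{"x":-2,"y":0,"z":40,"twist":0,"jaw":75},{"x":-2,"y":0,"z":70,"twist":0,"jaw":75},{"x":-2,"y":0,"z":80,"twist":0,"jaw":75},{"x":-2,"y":0,"z":84,"twist":0,"jaw":75},{"x":-2,"y":0,"z":84,"twist":0,"jaw":75}], "grip_force": 60}}

```text
time: 13.43
eef_pos: [453.3, 170.8, -20.6]
orientation: [-180.0, 0.0, 171.0]
wrist_force: [-0.6, 0.4, 0.1]
grip_width: 63.9
grip_force: 0.0
```

>>> {"api": "carry_out", "payload": {"series": [{"x":0,"y":0,"z":3,"twist":0,"jaw":30},{"x":0,"y":0,"z":3,"twist":0,"jaw":30},{"x":0,"y":0,"z":3,"twist":0,"jaw":30},{"x":0,"y":0,"z":3,"twist":0,"jaw":30},{"x":0,"y":0,"z":3,"twist":0,"jaw":30},{"x":0,"y":0,"z":3,"twist":0,"jaw":30},{"x":0,"y":0,"z":-40,"twist":0,"jaw":30},{"x":0,"y":0,"z":-80,"twist":0,"jaw":30},{"x":0,"y":0,"z":-120,"twist":0,"jaw":30},{"x":0,"y":0,"z":-160,"twist":0,"jaw":30},{"x":0,"y":0,"z":-200,"twist":0,"jaw":30},{"x":0,"y":0,"z":-200,"twist":0,"jaw":30}]}}

```text
time: 14.43
eef_pos: [457.7, 172.6, 187.1]
orientation: [179.7, 0.7, 171.0]
wrist_force: [1.2, 0.7, -1.6]
grip_width: 35.7
grip_force: 60.5
```

```bash
python3 - <<'E'
from h import *
c=snap('wrist');marks('wrist',c,['atomiser1_c'],.3); s=get_state(); print(s['eef_pos'])
print(shift([546,-146,180],87))
E
```

```text
wrist atomiser1_c 0.64 [459 173 235] px [254 257]
[454.43370692 171.83871677 181.01761088]
(array([-140. , -299.7,    1. ,   84. ]), 'q6 after~', 78)
```

>>> {"api": "carry_out", "payload": {"series": [{"x":-70,"y":-150,"z":0,"twist":28,"jaw":30},{"x":-70,"y":-150,"z":0,"twist":28,"jaw":30},{"x":-70,"y":-150,"z":0,"twist":28,"jaw":30},{"x":-70,"y":-150,"z":0,"twist":28,"jaw":30},{"x":-139,"y":-300,"z":0,"twist":56,"jaw":30},{"x":-139,"y":-300,"z":0,"twist":56,"jaw":30},{"x":-139,"y":-300,"z":0,"twist":56,"jaw":30},{"x":-139,"y":-300,"z":0,"twist":56,"jaw":30},{"x":-139,"y":-300,"z":0,"twist":84,"jaw":30},{"x":-139,"y":-300,"z":0,"twist":84,"jaw":30},{"x":-139,"y":-300,"z":0,"twist":84,"jaw":30},{"x":-139,"y":-300,"z":0,"twist":84,"jaw":30},{"x":-139,"y":-300,"z":0,"twist":84,"jaw":30},{"x":-139,"y":-300,"z":30,"twist":84,"jaw":30},{"x":-139,"y":-300,"z":60,"twist":84,"jaw":30},{"x":-139,"y":-300,"z":60,"twist":84,"jaw":30}]}}

```text
time: 15.87
eef_pos: [538.6, -144.5, 112.5]
orientation: [-179.4, -0.2, 87.2]
wrist_force: [-1.1, -0.2, -1.9]
grip_width: 35.2
grip_force: 60.5
```

```bash
python3 - <<'E'
from h import *
for n in ('wrist','scene','side'):
  c=snap(n);marks(n,c,['atomiser1_c','set_point'],.5)
s=get_state(); print(s['eef_pos'],s['orientation'],s['grip_force'])
E
```

```text
wrist atomiser1_c 0.73 [ 539 -146  161] px [253 259]
scene atomiser1_c 0.62 [ 545 -144  169] px [205 197]
scene set_point 0.94 [ 550 -145  108] px [207 214]
side atomiser1_c 0.65 [ 546 -147  169] px [299 202]
side set_point 0.73 [ 549 -144  111] px [298 213]
[ 544.23422736 -146.85911314  119.98086621] [1.79887528e+02 3.95862215e-02 8.70451195e+01] 60.47814130783081
```

>>> {"api": "carry_out", "payload": {"series": [{"x":0,"y":3,"z":20,"twist":0,"jaw":30},{"x":0,"y":3,"z":35,"twist":0,"jaw":30},{"x":0,"y":3,"z":39,"twist":0,"jaw":30},{"x":0,"y":3,"z":39,"twist":0,"jaw":30},{"x":0,"y":3,"z":39,"twist":0,"jaw":30},{"x":0,"y":3,"z":39,"twist":0,"jaw":75},{"x":0,"y":3,"z":39,"twist":0,"jaw":75},{"x":0,"y":3,"z":20,"twist":0,"jaw":75},{"x":0,"y":3,"z":-20,"twist":0,"jaw":75},{"x":0,"y":3,"z":-60,"twist":0,"jaw":75},{"x":0,"y":3,"z":-100,"twist":0,"jaw":75},{"x":0,"y":3,"z":-100,"twist":0,"jaw":75},{"x":0,"y":3,"z":-100,"twist":0,"jaw":75}]}}

```text
time: 17.4
eef_pos: [548.7, -147.6, 222.7]
orientation: [179.6, 0.1, 87.0]
wrist_force: [-0.5, 0.5, 0.5]
grip_width: 63.9
grip_force: 0.0
```

```bash
python3 - <<'E'
from h import *
for n in ('scene','side'):
  c=snap(n,n+'2.png');marks(n,c,['atomiser1_c','set_point','outlet','jar1_c'],.3)
a=cv2.imread('pics/scene2.png');b=cv2.imread('pics/side2.png')
cv2.imwrite('pics/p1.png',np.hstack([cv2.resize(a[120:340,90:310],(400,400)),cv2.resize(b[130:330,180:380],(400,400))]))
print(shift([575,175.5,180],18),shift([575,175.5,180],198))
E
```

```text
scene atomiser1_c 0.51 [ 750 -156   35] px [217 291]
scene set_point 0.61 [ 545 -145  107] px [207 213]
scene outlet 0.77 [ 621 -147  108] px [210 234]
scene jar1_c 0.69 [300 237  24] px [311 160]
scene jar1_c 0.58 [174 314  27] px [321 134]
scene jar1_c 0.55 [458 277  32] px [339 188]
scene jar1_c 0.54 [275 335  22] px [336 151]
scene jar1_c 0.47 [ 500 -148    0] px [206 228]
side atomiser1_c 0.87 [ 751 -158   31] px [345 208]
side set_point 0.58 [ 547 -146  109] px [298 214]
side outlet 0.79 [ 626 -149  111] px [318 205]
side jar1_c 0.78 [172 312  28] px [148 188]
side jar1_c 0.7 [299 440  25] px [167 158]
side jar1_c 0.68 [305 236  27] px [188 187]
side jar1_c 0.67 [277 333  29] px [172 174]
side jar1_c 0.66 [464 276  32] px [220 166]
(array([323.2,  12.1,  38.1,  69. ]), 'q6 after~', 179) (array([ 323.2,   12.1,   38.1, -111. ]), 'q6 after~', -1)
```

View pics/p1.png

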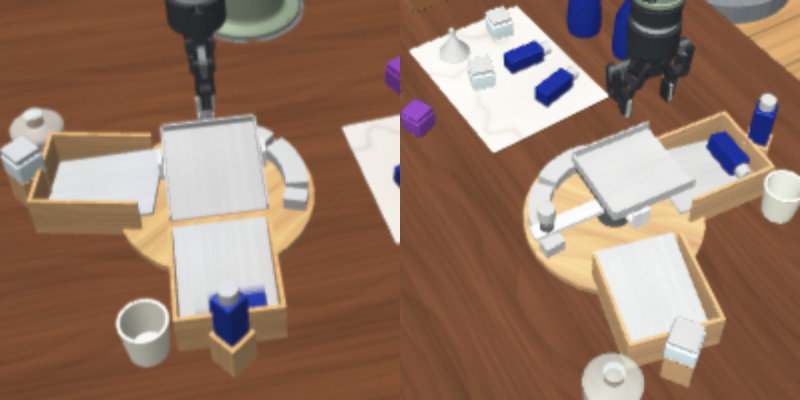

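>>> {"api": "carry_out", "payload": {"series": [{"x":323,"y":12,"z":0,"twist":-111,"jaw":75},{"x":323,"y":12,"z":0,"twist":-111,"jaw":75},{"x":323,"y":12,"z":0,"twist":-111,"jaw":75},{"x":323,"y":12,"z":0,"twist":-111,"jaw":75},{"x":323,"y":12,"z":0,"twist":-111,"jaw":75},{"x":323,"y":12,"z":0,"twist":-111,"jaw":75},{"x":323,"y":12,"z":0,"twist":-111,"jaw":75},{"x":323,"y":12,"z":80,"twist":-111,"jaw":75},{"x":323,"y":12,"z":80,"twist":-111,"jaw":75},{"x":323,"y":12,"z":80,"twist":-111,"jaw":75},{"x":323,"y":12,"z":80,"twist":-111,"jaw":75},{"x":323,"y":12,"z":80,"twist":-111,"jaw":75},{"x":323,"y":12,"z":80,"twist":-111,"jaw":75},{"x":323,"y":12,"z":80,"twist":-111,"jaw":75},{"x":323,"y":12,"z":80,"twist":-111,"jaw":75},{"x":323,"y":12,"z":80,"twist":-111,"jaw":75},{"x":323,"y":12,"z":80,"twist":-111,"jaw":75}]}}

```text
time: 19.32
eef_pos: [575.1, 175.2, 138.5]
orientation: [180.0, -0.0, -161.9]
wrist_force: [0.5, -0.3, -0.1]
grip_width: 63.5
grip_force: 0.0
```

```bash
python3 - <<'E'
from h import *
c=snap('wrist');marks('wrist',c,['atomiser1_c','jar1_c'],.3); atoms(c)
s=get_state(); print(s['eef_pos'],s['orientation'])
for n in ('scene','side'):
  c=snap(n);marks(n,c,['atomiser1_c'],.3)
E
```

```text
wrist jar1_c 0.72 [458 274  31] px [385 101]
wrist jar1_c 0.33 [572 285  30] px [348 206]
blue [548.3 165.2] size [36. 33.] ang 17 end rgb +/- [ 74  76 133] [225 217 203]
blue [561.5 282.3] size [80. 34.] ang 1 end rgb +/- [190 188 184] [226 212 196]
blue [601.7 181.9] size [12. 32.] ang -72 end rgb +/- [222 208 192] [216 203 188]
[575.12347336 175.19923652 138.61491779] [ 1.79998607e+02 -1.56207713e-02 -1.62065894e+02]
scene atomiser1_c 0.41 [ 748 -155   34] px [217 291]
side atomiser1_c 0.67 [ 749 -154   28] px [344 208]
```

>>> {"api": "carry_out", "payload": {"series": [{"x":-2,"y":-1.5,"z":40,"twist":0,"jaw":75},{"x":-2,"y":-1.5,"z":80,"twist":0,"jaw":75},{"x":-2,"y":-1.5,"z":120,"twist":0,"jaw":75},{"x":-2,"y":-1.5,"z":150,"twist":0,"jaw":75},{"x":-2,"y":-1.5,"z":161,"twist":0,"jaw":75},{"x":-2,"y":-1.5,"z":161,"twist":0,"jaw":75},{"x":-2,"y":-1.5,"z":161,"twist":0,"jaw":30},{"x":-2,"y":-1.5,"z":161,"twist":0,"jaw":30},{"x":-2,"y":-1.5,"z":161,"twist":0,"jaw":30},{"x":-2,"y":-1.5,"z":161,"twist":0,"jaw":30},{"x":-2,"y":-1.5,"z":161,"twist":0,"jaw":30},{"x":-2,"y":-1.5,"z":161,"twist":0,"jaw":30},{"x":-2,"y":-1.5,"z":120,"twist":0,"jaw":30},{"x":-2,"y":-1.5,"z":80,"twist":0,"jaw":30},{"x":-2,"y":-1.5,"z":40,"twist":0,"jaw":30},{"x":-2,"y":-1.5,"z":0,"twist":0,"jaw":30},{"x":-2,"y":-1.5,"z":-40,"twist":0,"jaw":30},{"x":-2,"y":-1.5,"z":-40,"twist":0,"jaw":30}]}}

```text
time: 21.17
eef_pos: [582.7, 175.4, 188.9]
orientation: [-179.9, 0.9, -162.0]
wrist_force: [2.0, 0.8, -0.1]
grip_width: 35.0
grip_force: 60.7
```

```bash
python3 - <<'E'
from h import *
c=snap('wrist');marks('wrist',c,['atomiser1_c','jar1_c'],.3)
s=get_state(); print(s['eef_pos'],s['orientation'])
print(shift([546,-147,180],267))
E
```

```text
wrist jar1_c 0.92 [461 276  32] px [370  97]
[577.64908342 174.42729886 179.5258895 ] [-1.79986935e+02  8.59988334e-02 -1.61975876e+02]
(array([ 129.6, -295.9,   -0.5,  -69. ]), 'q6 after~', -102)
```

>>> {"api": "carry_out", "payload": {"series": [{"x":100,"y":-150,"z":0,"twist":-35,"jaw":30},{"x":100,"y":-150,"z":0,"twist":-35,"jaw":30},{"x":100,"y":-150,"z":0,"twist":-35,"jaw":30},{"x":100,"y":-150,"z":0,"twist":-35,"jaw":30},{"x":100,"y":-150,"z":0,"twist":-35,"jaw":30},{"x":130,"y":-296,"z":0,"twist":-69,"jaw":30},{"x":130,"y":-296,"z":0,"twist":-69,"jaw":30},{"x":130,"y":-296,"z":0,"twist":-69,"jaw":30},{"x":130,"y":-296,"z":0,"twist":-69,"jaw":30},{"x":130,"y":-296,"z":0,"twist":-69,"jaw":30},{"x":130,"y":-296,"z":0,"twist":-69,"jaw":30},{"x":130,"y":-296,"z":60,"twist":-69,"jaw":30},{"x":130,"y":-296,"z":60,"twist":-69,"jaw":30},{"x":130,"y":-296,"z":60,"twist":-69,"jaw":30},{"x":130,"y":-296,"z":60,"twist":-69,"jaw":30}]}}

```text
time: 22.57
eef_pos: [543.6, -145.6, 117.1]
orientation: [179.7, 0.1, -93.0]
wrist_force: [0.0, -0.5, -1.3]
grip_width: 34.9
grip_force: 60.7
```

```bash
python3 - <<'E'
from h import *
for n in ('wrist','scene','side'):
  c=snap(n);marks(n,c,['atomiser1_c','set_point'],.3)
s=get_state(); print(s['eef_pos'],s['orientation'],s['grip_force'])
E
```

```text
scene atomiser1_c 0.44 [ 749 -156   30] px [217 292]
scene set_point 0.73 [ 552 -143  109] px [208 214]
side atomiser1_c 0.87 [ 749 -161   30] px [345 209]
side set_point 0.66 [ 547 -143  111] px [298 213]
side set_point 0.61 [732 324   4] px [270 143]
[ 545.94310794 -147.39545789  119.4850154 ] [-1.79934226e+02 -2.20756050e-02 -9.29794286e+01] 60.66824555397034
```

Width 34.9 and grip force confirm it is held; same set-down.

>>> {"api": "carry_out", "payload": {"series": [{"x":0,"y":-1,"z":20,"twist":0,"jaw":30},{"x":0,"y":-1,"z":35,"twist":0,"jaw":30},{"x":0,"y":-1,"z":39,"twist":0,"jaw":30},{"x":0,"y":-1,"z":39,"twist":0,"jaw":30},{"x":0,"y":-1,"z":39,"twist":0,"jaw":30},{"x":0,"y":-1,"z":39,"twist":0,"jaw":75},{"x":0,"y":-1,"z":39,"twist":0,"jaw":75},{"x":0,"y":-1,"z":20,"twist":0,"jaw":75},{"x":0,"y":-1,"z":-20,"twist":0,"jaw":75},{"x":0,"y":-1,"z":-60,"twist":0,"jaw":75},{"x":0,"y":-1,"z":-100,"twist":0,"jaw":75},{"x":0,"y":-1,"z":-100,"twist":0,"jaw":75},{"x":0,"y":-1,"z":-100,"twist":0,"jaw":75}]}}

```text
time: 24.1
eef_pos: [548.8, -148.3, 222.7]
orientation: [-179.6, -0.1, -93.0]
wrist_force: [0.8, -0.3, 0.1]
grip_width: 64.0
grip_force: 0.0
```

```bash
python3 - <<'E'
from h import *
for n in ('scene','side'):
  c=snap(n,n+'3.png');marks(n,c,['atomiser1_c','set_point','outlet'],.3)
  atoms(c);
  if n=='side': atoms(c,(600,-250),(800,-50))
print(shift([568,281.5,180],181))
E
```

```text
scene atomiser1_c 0.65 [516 280   0] px [346 208]
scene atomiser1_c 0.64 [ 750 -158   34] px [216 291]
scene atomiser1_c 0.31 [ 624 -146  110] px [211 234]
scene set_point 0.92 [ 549 -145  107] px [207 214]
scene outlet 0.61 [ 623 -151  112] px [209 234]
blue [566.3 277. ] size [94. 44.] ang 1 end rgb +/- [164 163 163] [ 31  53 158]
side atomiser1_c 0.7 [ 432 -428    2] px [318 313]
side atomiser1_c 0.62 [ 749 -155   30] px [344 208]
side set_point 0.63 [ 549 -145  109] px [299 214]
side outlet 0.91 [ 627 -147  110] px [318 205]
blue [559.3 273.5] size [89. 58.] ang 1 end rgb +/- [200 202 200] [250 247 243]
blue [ 733.3 -150.4] size [106.  83.] ang 86 end rgb +/- [225 226 224] [ 99  84 115]
(array([-4.291e+02,  2.000e-01,  3.770e+01,  8.600e+01]), 'q6 after~', 25)
```

>>> {"api": "carry_out", "payload": {"series": [{"x":-429,"y":0,"z":0,"twist":86,"jaw":75},{"x":-429,"y":0,"z":0,"twist":86,"jaw":75},{"x":-429,"y":0,"z":0,"twist":86,"jaw":75},{"x":-429,"y":0,"z":0,"twist":86,"jaw":75},{"x":-429,"y":0,"z":0,"twist":86,"jaw":75},{"x":-429,"y":0,"z":0,"twist":86,"jaw":75},{"x":-429,"y":0,"z":0,"twist":86,"jaw":75},{"x":-429,"y":0,"z":0,"twist":86,"jaw":75},{"x":-429,"y":0,"z":80,"twist":86,"jaw":75},{"x":-429,"y":0,"z":80,"twist":86,"jaw":75},{"x":-429,"y":0,"z":80,"twist":86,"jaw":75},{"x":-429,"y":0,"z":80,"twist":86,"jaw":75},{"x":-429,"y":0,"z":80,"twist":86,"jaw":75},{"x":-429,"y":0,"z":80,"twist":86,"jaw":75},{"x":-429,"y":0,"z":80,"twist":86,"jaw":75}]}}

```text
time: 25.75
eef_pos: [568.5, 281.1, 138.2]
orientation: [-180.0, -0.1, -178.8]
wrist_force: [0.0, 0.6, 0.2]
grip_width: 63.8
grip_force: 0.0
```

```bash
python3 - <<'E'
from h import *
c=snap('wrist');marks('wrist',c,['atomiser1_c','jar1_c'],.3); atoms(c); blues('wrist',c,'jar1_c',50)
s=get_state(); print(s['eef_pos'],s['orientation'])
E
```

```text
wrist jar1_c 0.6 [461 275  32] px [249  72]
blue [540.6 280.4] size [34. 33.] ang 1 end rgb +/- [ 61  61 113] [200 185 171]
blue [594.9 282. ] size [13. 32.] ang -89 end rgb +/- [184 169 157] [192 179 166]
wrist jar1_c 0.79 ctr [462.6 277.8] size [46.6 48.2] long-ang -14 rgb [153 151 150] px 252 70 2943
[569.36154299 280.40708387 139.50461045] [ 1.79982223e+02  5.96350108e-02 -1.78988469e+02]
```

>>> {"api": "carry_out", "payload": {"series": [{"x":0,"y":1,"z":40,"twist":0,"jaw":75},{"x":0,"y":1,"z":80,"twist":0,"jaw":75},{"x":0,"y":1,"z":120,"twist":0,"jaw":75},{"x":0,"y":1,"z":150,"twist":0,"jaw":75},{"x":0,"y":1,"z":162,"twist":0,"jaw":75},{"x":0,"y":1,"z":162,"twist":0,"jaw":75},{"x":0,"y":1,"z":162,"twist":0,"jaw":30},{"x":0,"y":1,"z":162,"twist":0,"jaw":30},{"x":0,"y":1,"z":162,"twist":0,"jaw":30},{"x":0,"y":1,"z":162,"twist":0,"jaw":30},{"x":0,"y":1,"z":162,"twist":0,"jaw":30},{"x":0,"y":1,"z":162,"twist":0,"jaw":30},{"x":0,"y":1,"z":120,"twist":0,"jaw":30},{"x":0,"y":1,"z":80,"twist":0,"jaw":30},{"x":0,"y":1,"z":40,"twist":0,"jaw":30},{"x":0,"y":1,"z":0,"twist":0,"jaw":30},{"x":0,"y":1,"z":-40,"twist":0,"jaw":30},{"x":0,"y":1,"z":-40,"twist":0,"jaw":30}]}}

```text
time: 27.45
eef_pos: [573.7, 284.0, 189.5]
orientation: [179.7, 0.9, -179.0]
wrist_force: [1.4, -0.1, 0.3]
grip_width: 35.2
grip_force: 60.6
```

```bash
python3 - <<'E'
from h import *
s=get_state(); print(s['eef_pos'],s['orientation'])
print(shift([530,20,180],220),shift([546,-147,180],267))
E
```

```text
[573.68559588 284.03674115 189.48244888] [ 179.70734564    0.85633315 -178.9590839 ]
(array([  48.5, -263.2,    9.5,  -39. ]), 'q6 after~', -38) (array([  35.5, -430.5,    9.5,  -86. ]), 'q6 after~', -102)
```

>>> {"api": "carry_out", "payload": {"series": [{"x":44,"y":-260,"z":0,"twist":-45,"jaw":30},{"x":44,"y":-260,"z":0,"twist":-45,"jaw":30},{"x":44,"y":-260,"z":0,"twist":-45,"jaw":30},{"x":44,"y":-260,"z":0,"twist":-45,"jaw":30},{"x":44,"y":-260,"z":0,"twist":-45,"jaw":30},{"x":44,"y":-260,"z":0,"twist":-45,"jaw":30},{"x":31,"y":-428,"z":0,"twist":-86,"jaw":30},{"x":31,"y":-428,"z":0,"twist":-86,"jaw":30},{"x":31,"y":-428,"z":0,"twist":-86,"jaw":30},{"x":31,"y":-428,"z":0,"twist":-86,"jaw":30},{"x":31,"y":-428,"z":0,"twist":-86,"jaw":30},{"x":31,"y":-428,"z":0,"twist":-86,"jaw":30},{"x":31,"y":-428,"z":60,"twist":-86,"jaw":30},{"x":31,"y":-428,"z":60,"twist":-86,"jaw":30},{"x":31,"y":-428,"z":60,"twist":-86,"jaw":30},{"x":31,"y":-428,"z":60,"twist":-86,"jaw":30}]}}

```text
time: 28.78
eef_pos: [544.6, -146.1, 118.7]
orientation: [179.9, 0.0, -93.0]
wrist_force: [0.6, -0.9, 0.1]
grip_width: 34.9
grip_force: 60.7
```

```bash
python3 - <<'E'
from h import *
for n in ('wrist','scene','side'):
  c=snap(n);marks(n,c,['atomiser1_c'],.3)
s=get_state(); print(s['eef_pos'],s['orientation'],s['grip_force'])
E
```

```text
wrist atomiser1_c 0.74 [ 749 -158   35] px [ 48 185]
scene atomiser1_c 0.53 [ 750 -155   32] px [217 292]
side atomiser1_c 0.44 [ 750 -159   26] px [345 209]
[ 546.54841142 -146.57234701  120.33640405] [-1.79850292e+02 -5.31429340e-02 -9.29504641e+01] 60.6609570980072
```

>>> {"api": "carry_out", "payload": {"series": [{"x":0,"y":-1,"z":20,"twist":0,"jaw":30},{"x":0,"y":-1,"z":35,"twist":0,"jaw":30},{"x":0,"y":-1,"z":39.5,"twist":0,"jaw":30},{"x":0,"y":-1,"z":39.5,"twist":0,"jaw":30},{"x":0,"y":-1,"z":39.5,"twist":0,"jaw":30},{"x":0,"y":-1,"z":39.5,"twist":0,"jaw":75},{"x":0,"y":-1,"z":39.5,"twist":0,"jaw":75},{"x":0,"y":-1,"z":20,"twist":0,"jaw":75},{"x":0,"y":-1,"z":-20,"twist":0,"jaw":75},{"x":0,"y":-1,"z":-60,"twist":0,"jaw":75},{"x":0,"y":-1,"z":-100,"twist":0,"jaw":75},{"x":0,"y":-1,"z":-100,"twist":0,"jaw":75},{"x":0,"y":-1,"z":-100,"twist":0,"jaw":75}]}}

```text
time: 30.17
eef_pos: [548.7, -147.4, 222.6]
orientation: [-179.6, -0.1, -93.0]
wrist_force: [0.0, -0.2, 0.1]
grip_width: 64.1
grip_force: 0.0
```

```bash
python3 - <<'E'
from h import *
for n in ('scene','side'):
  c=snap(n,n+'4.png');marks(n,c,['outlet','knob'],.5)
a=cv2.imread('pics/scene4.png');b=cv2.imread('pics/side4.png')
cv2.imwrite('pics/p4.png',np.hstack([cv2.resize(a[120:340,90:310],(400,400)),cv2.resize(b[130:330,180:380],(400,400))]))
print(shift([373.5,-137,150],176.5))
E
```

```text
scene outlet 0.73 [ 623 -150  107] px [209 235]
side outlet 0.7 [ 716 -161   42] px [338 210]
side outlet 0.57 [ 627 -150  109] px [318 206]
side knob 0.55 [ 374 -140   91] px [253 237]
(array([ -0.2, 172.3,  67.3,  90.5]), 'q6 after~', -17)
```

View pics/p4.png

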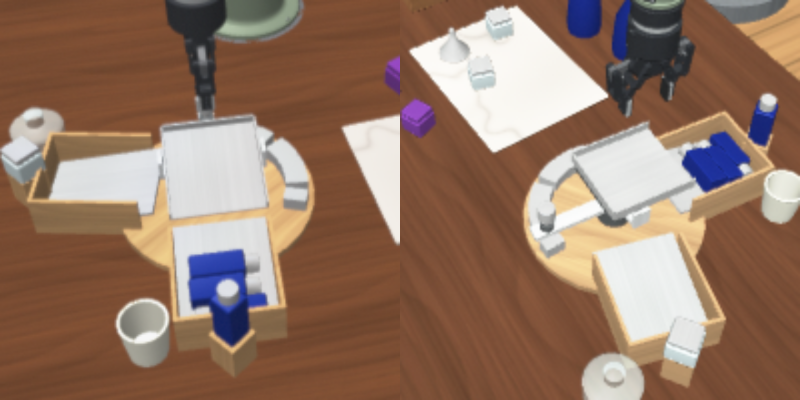

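>>> {"api": "carry_out", "payload": {"series": [{"x":0,"y":172,"z":0,"twist":90,"jaw":60},{"x":0,"y":172,"z":0,"twist":90,"jaw":60},{"x":0,"y":172,"z":0,"twist":90,"jaw":60},{"x":0,"y":172,"z":0,"twist":90,"jaw":60},{"x":0,"y":172,"z":0,"twist":90,"jaw":60},{"x":0,"y":172,"z":100,"twist":90,"jaw":60},{"x":0,"y":172,"z":100,"twist":90,"jaw":60},{"x":0,"y":172,"z":100,"twist":90,"jaw":60},{"x":0,"y":172,"z":100,"twist":90,"jaw":60},{"x":0,"y":172,"z":100,"twist":90,"jaw":60},{"x":0,"y":172,"z":100,"twist":90,"jaw":60},{"x":0,"y":172,"z":100,"twist":90,"jaw":60},{"x":0,"y":172,"z":100,"twist":90,"jaw":60},{"x":0,"y":172,"z":100,"twist":90,"jaw":60},{"x":0,"y":172,"z":100,"twist":90,"jaw":60}]}}

```text
time: 31.72
eef_pos: [374.2, -137.3, 118.3]
orientation: [180.0, -0.1, 177.1]
wrist_force: [0.2, -0.0, 0.1]
grip_width: 51.1
grip_force: 0.0
```

```bash
python3 - <<'E'
from h import *
for n in ('wrist','side','scene'):
  c=snap(n);marks(n,c,['knob'],.4)
s=get_state(); print(s['eef_pos'],s['orientation'],shift([373.5,-137,44],176.5))
E
```

```text
wrist knob 0.6 [ 375 -138   95] px [252 208]
side knob 0.42 [ 373 -140   93] px [252 237]
scene knob 0.69 [ 372 -138   92] px [200 176]
[ 374.61815429 -137.50236205  118.7263826 ] [ 1.79996532e+02 -5.43078842e-03  1.77057780e+02] (array([ 1.1,  0.4, 74.7,  0.6]), 'q6 after~', -17)
```

>>> {"api": "carry_out", "payload": {"series": [{"x":0.5,"y":0,"z":40,"twist":0,"jaw":60},{"x":0.5,"y":0,"z":65,"twist":0,"jaw":60},{"x":0.5,"y":0,"z":75,"twist":0,"jaw":60},{"x":0.5,"y":0,"z":75,"twist":0,"jaw":60},{"x":0.5,"y":0,"z":75,"twist":0,"jaw":20},{"x":0.5,"y":0,"z":75,"twist":0,"jaw":20},{"x":0.5,"y":0,"z":75,"twist":0,"jaw":20},{"x":0.5,"y":0,"z":75,"twist":0,"jaw":20},{"x":0.5,"y":0,"z":75,"twist":0,"jaw":20},{"x":0.5,"y":0,"z":75,"twist":0,"jaw":20},{"x":0.5,"y":0,"z":65,"twist":0,"jaw":20},{"x":0.5,"y":0,"z":54,"twist":0,"jaw":20},{"x":0.5,"y":0,"z":54,"twist":0,"jaw":20},{"x":0.5,"y":0,"z":54,"twist":0,"jaw":20}], "grip_force": 80}}

```text
time: 33.18
eef_pos: [374.4, -136.5, 65.0]
orientation: [179.9, 0.1, 177.1]
wrist_force: [2.4, 4.9, -10.6]
grip_width: 27.8
grip_force: 79.4
```

>>> {"api": "carry_out", "payload": {"series": [{"x":-0.8,"y":14.2,"z":0,"twist":6.25,"jaw":20},{"x":-3.1,"y":28.1,"z":0,"twist":12.5,"jaw":20},{"x":-6.9,"y":41.8,"z":0,"twist":18.75,"jaw":20},{"x":-12.2,"y":54.9,"z":0,"twist":25,"jaw":20},{"x":-18.9,"y":67.4,"z":0,"twist":31.25,"jaw":20},{"x":-26.9,"y":79.1,"z":0,"twist":37.5,"jaw":20},{"x":-36.1,"y":89.9,"z":0,"twist":43.75,"jaw":20},{"x":-46.4,"y":99.6,"z":0,"twist":50,"jaw":20},{"x":-57.8,"y":108.1,"z":0,"twist":56.25,"jaw":20},{"x":-70,"y":115.3,"z":0,"twist":62.5,"jaw":20},{"x":-82.9,"y":121.2,"z":0,"twist":68.75,"jaw":20},{"x":-96.4,"y":125.6,"z":0,"twist":75,"jaw":20},{"x":-110.2,"y":128.5,"z":0,"twist":81.25,"jaw":20},{"x":-124.3,"y":129.9,"z":0,"twist":87.5,"jaw":20},{"x":-138.5,"y":129.7,"z":0,"twist":93.75,"jaw":20},{"x":-152.6,"y":128,"z":0,"twist":100,"jaw":20},{"x":-152.6,"y":128,"z":0,"twist":100,"jaw":20},{"x":-152.6,"y":128,"z":0,"twist":100,"jaw":20}]}}

```text
time: 34.68
eef_pos: [534.4, -15.2, 63.7]
orientation: [-180.0, -0.3, 77.1]
wrist_force: [3.6, 8.9, -9.5]
grip_width: 27.7
grip_force: 79.9
```

```bash
python3 - <<'E'
from h import *
for n in ('wrist','side','scene'):
  c=snap(n);marks(n,c,['knob','outlet','set_point'],.4)
E
```

```text
wrist knob 0.97 [536 -18 116] px [258 264]
side knob 0.6 [534 -17 111] px [274 191]
side set_point 0.98 [ 493 -188  113] px [292 228]
side set_point 0.73 [ 437 -431    0] px [319 314]
side set_point 0.58 [ 716 -160   43] px [338 210]
scene knob 0.56 [532 -17 114] px [251 201]
scene knob 0.54 [ 798 -161   -1] px [219 316]
scene set_point 0.93 [ 496 -185  110] px [189 203]
```

>>> {"api": "carry_out", "payload": {"series": [{"x":0,"y":0,"z":6,"twist":0,"jaw":20},{"x":0,"y":0,"z":10,"twist":0,"jaw":20},{"x":0,"y":0,"z":12,"twist":0,"jaw":20},{"x":0,"y":0,"z":12,"twist":0,"jaw":20}]}}

```text
time: 35.62
eef_pos: [534.9, -15.3, 52.0]
orientation: [179.9, -0.3, 77.1]
wrist_force: [4.9, 9.2, -8.9]
grip_width: 27.3
grip_force: 80.1
```

```bash
python3 - <<'E'
from h import *
s=get_state(); print(s['eef_pos'],s['orientation'],s['wrist_force'])
E
```

```text
[534.85072453 -15.26597581  52.00753803] [179.90710274  -0.31574732  77.06766147] [ 4.92807392  9.23341775 -8.85642433]
```

>>> {"api": "carry_out", "payload": {"series": [{"x":0,"y":0,"z":16,"twist":0,"jaw":20},{"x":0,"y":0,"z":16,"twist":0,"jaw":70},{"x":0,"y":0,"z":16,"twist":0,"jaw":70},{"x":0,"y":0,"z":16,"twist":0,"jaw":70},{"x":0,"y":0,"z":16,"twist":0,"jaw":70},{"x":0,"y":0,"z":-20,"twist":0,"jaw":70},{"x":0,"y":0,"z":-60,"twist":0,"jaw":70},{"x":0,"y":0,"z":-100,"twist":0,"jaw":70},{"x":0,"y":0,"z":-140,"twist":0,"jaw":70},{"x":0,"y":0,"z":-180,"twist":0,"jaw":70},{"x":0,"y":0,"z":-180,"twist":0,"jaw":70}]}}

```text
time: 36.53
eef_pos: [537.6, -18.6, 241.2]
orientation: [179.2, -0.0, 77.0]
wrist_force: [1.5, 0.5, 0.4]
grip_width: 59.7
grip_force: 0.0
```

```bash
python3 - <<'E'
from h import *
for n in('wrist','scene','side'):
    c=snap(n); marks(n,c,['knob','outlet','set_point'],.4)
    marks(n,c,['jar1_c'],.4)
print(shift([462,276.5,180],164))
E
```

```text
wrist knob 0.87 [538 -18  94] px [253 172]
wrist knob 0.58 [ 681 -151   48] px [367 228]
wrist set_point 0.85 [ 494 -187  110] px [250 301]
wrist set_point 0.47 [ 506 -138   -1] px [250 231]
wrist jar1_c 0.7 [303 231  24] px [23 11]
scene knob 0.53 [538 -18  96] px [252 207]
scene outlet 0.58 [ 475 -254  106] px [164 202]
scene set_point 0.85 [ 491 -186  109] px [189 202]
scene jar1_c 0.8 [301 237  24] px [311 160]
scene jar1_c 0.7 [456 275  28] px [338 189]
scene jar1_c 0.61 [272 338  19] px [337 151]
scene jar1_c 0.59 [296 442  23] px [369 150]
scene jar1_c 0.58 [174 315  24] px [321 134]
side knob 0.55 [ 751 -160   27] px [345 209]
side knob 0.54 [538 -19  94] px [275 194]
side knob 0.41 [ 714 -161   44] px [338 210]
side outlet 0.9 [ 479 -258  111] px [301 246]
side outlet 0.69 [ 462 -316   31] px [305 276]
side outlet 0.63 [ 762 -279   -1] px [368 235]
side set_point 0.89 [ 493 -187  111] px [292 228]
side jar1_c 0.75 [172 313  28] px [148 187]
side jar1_c 0.67 [461 277  33] px [219 166]
side jar1_c 0.57 [ 324 -410    1] px [284 326]
side jar1_c 0.54 [292 440  26] px [165 158]
side jar1_c 0.52 [305 237  26] px [188 187]
side jar1_c 0.5 [277 335  27] px [171 174]
(array([ 270.6, -135.4,   52.6,  -87. ]), 'q6 after~', 47)
```

>>> {"api": "carry_out", "payload": {"series": [{"x":271,"y":-135,"z":0,"twist":-87,"jaw":85},{"x":271,"y":-135,"z":0,"twist":-87,"jaw":85},{"x":271,"y":-135,"z":0,"twist":-87,"jaw":85},{"x":271,"y":-135,"z":0,"twist":-87,"jaw":85},{"x":271,"y":-135,"z":0,"twist":-87,"jaw":85},{"x":271,"y":-135,"z":0,"twist":-87,"jaw":85},{"x":271,"y":-135,"z":90,"twist":-87,"jaw":85},{"x":271,"y":-135,"z":90,"twist":-87,"jaw":85},{"x":271,"y":-135,"z":90,"twist":-87,"jaw":85},{"x":271,"y":-135,"z":90,"twist":-87,"jaw":85},{"x":271,"y":-135,"z":90,"twist":-87,"jaw":85},{"x":271,"y":-135,"z":90,"twist":-87,"jaw":85},{"x":271,"y":-135,"z":90,"twist":-87,"jaw":85},{"x":271,"y":-135,"z":90,"twist":-87,"jaw":85},{"x":271,"y":-135,"z":90,"twist":-87,"jaw":85},{"x":271,"y":-135,"z":90,"twist":-87,"jaw":85}]}}

```text
time: 38.62
eef_pos: [462.6, 276.7, 142.9]
orientation: [180.0, 0.0, 163.9]
wrist_force: [-0.1, 0.5, 1.1]
grip_width: 72.5
grip_force: 0.0
```

```bash
python3 - <<'E'
from h import *
c=snap('wrist','j1.png');marks('wrist',c,['jar1_c','funnel'],.3); blues('wrist',c,'jar1_c',50)
s=get_state(); print(s['eef_pos'],s['orientation'])
E
```

```text
wrist jar1_c 0.89 [462 275  32] px [252 179]
wrist jar1_c 0.65 [303 233  22] px [164  36]
wrist funnel 0.8 [449 391   6] px [347 136]
wrist jar1_c 0.89 ctr [311.6 325.4] size [29.9  8.9] long-ang 74 rgb [45 19 53] px 262 4 300
wrist jar1_c 0.86 ctr [458.1 277.9] size [47.2 53.6] long-ang -14 rgb [147 144 139] px 254 179 2236
[462.55430641 276.73373949 142.85311077] [1.79993946e+02 4.37073429e-03 1.63979036e+02]
```

View pics/j1.png

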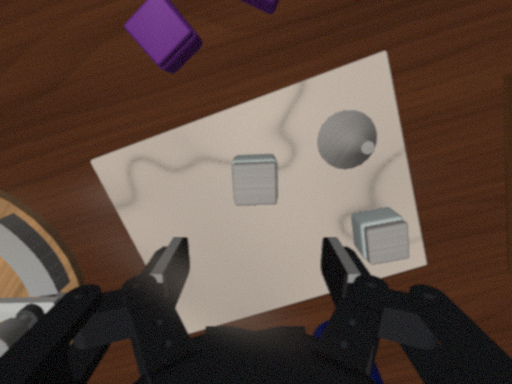

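>>> {"api": "carry_out", "payload": {"series": [{"x":0,"y":0,"z":40,"twist":0,"jaw":85},{"x":0,"y":0,"z":80,"twist":0,"jaw":85},{"x":0,"y":0,"z":120,"twist":0,"jaw":85},{"x":0,"y":0,"z":155,"twist":0,"jaw":85},{"x":0,"y":0,"z":166,"twist":0,"jaw":85},{"x":0,"y":0,"z":166,"twist":0,"jaw":85},{"x":0,"y":0,"z":166,"twist":0,"jaw":42},{"x":0,"y":0,"z":166,"twist":0,"jaw":42},{"x":0,"y":0,"z":166,"twist":0,"jaw":42},{"x":0,"y":0,"z":166,"twist":0,"jaw":42},{"x":0,"y":0,"z":166,"twist":0,"jaw":42},{"x":0,"y":0,"z":166,"twist":0,"jaw":42},{"x":0,"y":0,"z":126,"twist":0,"jaw":42},{"x":0,"y":0,"z":86,"twist":0,"jaw":42},{"x":0,"y":0,"z":46,"twist":0,"jaw":42},{"x":0,"y":0,"z":6,"twist":0,"jaw":42},{"x":0,"y":0,"z":-34,"twist":0,"jaw":42},{"x":0,"y":0,"z":-34,"twist":0,"jaw":42},{"x":0,"y":0,"z":-34,"twist":0,"jaw":42}], "grip_force": 60}}

```text
time: 40.4
eef_pos: [464.7, 277.8, 180.5]
orientation: [179.7, 0.3, 164.0]
wrist_force: [-0.7, 0.2, -1.8]
grip_width: 47.0
grip_force: 62.3
```

```bash
python3 - <<'E'
from h import *
s=get_state(); print(s['eef_pos'],s['orientation'])
print(shift([495,-181,177],76.5))
E
```

```text
[464.70763392 277.78936269 180.53561109] [179.72524273   0.33783043 164.02675057]
(array([-155.4, -432.7,    3.5,   87.5]), 'q6 after~', 83)
```

>>> {"api": "carry_out", "payload": {"series": [{"x":-158,"y":-436,"z":0,"twist":87,"jaw":42},{"x":-158,"y":-436,"z":0,"twist":87,"jaw":42},{"x":-158,"y":-436,"z":0,"twist":87,"jaw":42},{"x":-158,"y":-436,"z":0,"twist":87,"jaw":42},{"x":-158,"y":-436,"z":0,"twist":87,"jaw":42},{"x":-158,"y":-436,"z":0,"twist":87,"jaw":42},{"x":-158,"y":-436,"z":0,"twist":87,"jaw":42},{"x":-158,"y":-436,"z":0,"twist":87,"jaw":42},{"x":-158,"y":-436,"z":0,"twist":87,"jaw":42},{"x":-158,"y":-436,"z":0,"twist":87,"jaw":42},{"x":-158,"y":-436,"z":0,"twist":87,"jaw":42},{"x":-158,"y":-436,"z":0,"twist":87,"jaw":42},{"x":-158,"y":-436,"z":0,"twist":87,"jaw":42},{"x":-158,"y":-436,"z":0,"twist":87,"jaw":42},{"x":-158,"y":-436,"z":50,"twist":87,"jaw":42},{"x":-158,"y":-436,"z":50,"twist":87,"jaw":42},{"x":-158,"y":-436,"z":50,"twist":87,"jaw":42},{"x":-158,"y":-436,"z":50,"twist":87,"jaw":42}]}}

```text
time: 41.9
eef_pos: [493.6, -184.1, 126.6]
orientation: [-179.9, -0.0, 77.2]
wrist_force: [0.7, 0.1, -1.9]
grip_width: 47.2
grip_force: 62.2
```

```bash
python3 - <<'E'
from h import *
for n in ('wrist','scene','side'):
  c=snap(n);marks(n,c,['jar1_c','set_point'],.4)
s=get_state(); print(s['eef_pos'],s['orientation'],s['grip_force'],s['grip_width'])
E
```

```text
wrist jar1_c 0.82 [ 495 -184  176] px [257 257]
scene jar1_c 0.86 [305 237  23] px [311 161]
scene jar1_c 0.82 [276 339  20] px [338 152]
scene jar1_c 0.77 [171 314  22] px [321 134]
scene jar1_c 0.75 [ 492 -182  181] px [188 182]
scene set_point 0.6 [ 490 -187  109] px [188 202]
scene set_point 0.54 [ 797 -163   -1] px [218 315]
side jar1_c 0.79 [ 499 -181  180] px [294 213]
side jar1_c 0.74 [275 335  28] px [171 174]
side jar1_c 0.66 [304 238  25] px [188 187]
side jar1_c 0.63 [295 441  25] px [166 158]
side jar1_c 0.48 [168 312  31] px [147 188]
side set_point 0.89 [ 493 -187  109] px [292 229]
[ 494.67962379 -186.02304224  127.29537653] [1.79950913e+02 1.22672746e-02 7.70272347e+01] 62.177220582962036 47.15764060014598
```

>>> {"api": "carry_out", "payload": {"series": [{"x":0,"y":0,"z":25,"twist":0,"jaw":42},{"x":0,"y":0,"z":40,"twist":0,"jaw":42},{"x":0,"y":0,"z":45,"twist":0,"jaw":42},{"x":0,"y":0,"z":45,"twist":0,"jaw":42},{"x":0,"y":0,"z":45,"twist":0,"jaw":42},{"x":0,"y":0,"z":45,"twist":0,"jaw":80},{"x":0,"y":0,"z":45,"twist":0,"jaw":80},{"x":0,"y":0,"z":25,"twist":0,"jaw":80},{"x":0,"y":0,"z":-15,"twist":0,"jaw":80},{"x":0,"y":0,"z":-55,"twist":0,"jaw":80},{"x":0,"y":0,"z":-95,"twist":0,"jaw":80},{"x":0,"y":0,"z":-95,"twist":0,"jaw":80},{"x":0,"y":0,"z":-95,"twist":0,"jaw":80}]}}

```text
time: 43.43
eef_pos: [496.6, -187.0, 225.7]
orientation: [179.6, 0.1, 77.0]
wrist_force: [0.6, -0.3, -0.6]
grip_width: 68.6
grip_force: 0.0
```

```bash
python3 - <<'E'
from h import *
for n in ('scene','side'):
  c=snap(n);marks(n,c,['jar1_c','set_point','outlet','knob'],.3)
print(shift([564,396,180],150))
E
```

```text
scene jar1_c 0.83 [274 338  22] px [337 151]
scene jar1_c 0.75 [302 237  21] px [311 161]
scene jar1_c 0.69 [177 315  27] px [322 134]
scene jar1_c 0.6 [ 443 -372   36] px [125 218]
scene jar1_c 0.55 [ 673 -153   51] px [213 263]
scene jar1_c 0.51 [297 444  20] px [369 151]
scene set_point 0.79 [ 494 -185  109] px [189 202]
scene outlet 0.96 [ 472 -258  107] px [162 202]
scene knob 0.49 [537 -20  96] px [251 207]
side jar1_c 0.69 [296 440  29] px [166 157]
side jar1_c 0.67 [173 314  29] px [148 187]
side jar1_c 0.64 [304 232  28] px [188 188]
side jar1_c 0.56 [ 448 -372   39] px [312 290]
side jar1_c 0.53 [276 334  26] px [171 175]
side outlet 0.89 [ 476 -258  109] px [300 247]
side knob 0.51 [533 -21  91] px [274 195]
(array([582.5, -62.5,  41.2, -73. ]), 'q6 after~', 65)
```

>>> {"api": "carry_out", "payload": {"series": [{"x":582,"y":-62,"z":0,"twist":-95,"jaw":85},{"x":582,"y":-62,"z":0,"twist":-95,"jaw":85},{"x":582,"y":-62,"z":0,"twist":-95,"jaw":85},{"x":582,"y":-62,"z":0,"twist":-95,"jaw":85},{"x":582,"y":-62,"z":0,"twist":-95,"jaw":85},{"x":582,"y":-62,"z":0,"twist":-95,"jaw":85},{"x":582,"y":-62,"z":0,"twist":-95,"jaw":85},{"x":582,"y":-62,"z":0,"twist":-95,"jaw":85},{"x":582,"y":-62,"z":0,"twist":-95,"jaw":85},{"x":582,"y":-62,"z":0,"twist":-95,"jaw":85},{"x":582,"y":-62,"z":0,"twist":-95,"jaw":85},{"x":582,"y":-62,"z":0,"twist":-95,"jaw":85},{"x":582,"y":-62,"z":0,"twist":-95,"jaw":85},{"x":582,"y":-62,"z":0,"twist":-95,"jaw":85},{"x":582,"y":-62,"z":60,"twist":-95,"jaw":85},{"x":582,"y":-62,"z":60,"twist":-95,"jaw":85},{"x":582,"y":-62,"z":60,"twist":-95,"jaw":85},{"x":582,"y":-62,"z":60,"twist":-95,"jaw":85},{"x":582,"y":-62,"z":60,"twist":-95,"jaw":85}]}}

```text
time: 45.52
eef_pos: [565.2, 395.0, 163.0]
orientation: [180.0, 0.1, 172.0]
wrist_force: [-0.3, 0.5, -0.3]
grip_width: 72.4
grip_force: 0.0
```

```bash
python3 - <<'E'
from h import *
c=snap('wrist','j2.png');marks('wrist',c,['jar1_c','funnel'],.2); blues('wrist',c,'jar1_c',56)
s=get_state(); print(s['eef_pos'],s['orientation'])
E
```

```text
wrist jar1_c 0.32 [453 388   7] px [234  75]
wrist funnel 0.93 [450 390   6] px [235  72]
[565.7558339  395.14280182 163.82054142] [1.79895350e+02 1.37676162e-01 1.71975507e+02]
```

View pics/j2.png

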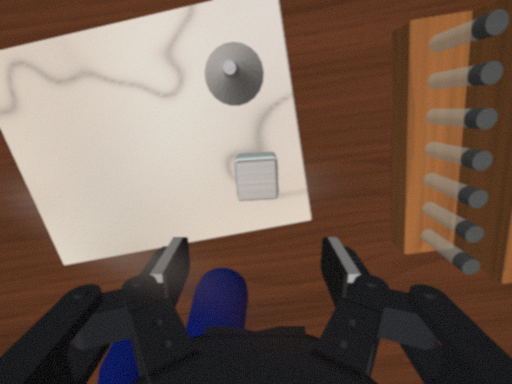

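```bash
python3 - <<'E'
from h import *
c=snap('wrist')
for p in [(257,180),(236,160),(278,159),(278,200),(237,202)]: print(p,np.round(ray(c,p,58),1))
marks('wrist',c,['jar1_c'],.1)
p=ray(c,(257,180),58); print(shift([p[0],p[1],-23],174))
E
```

```text
(257, 180) [565.2 398.6  58. ]
(236, 160) [540.7 379.8  58. ]
(278, 159) [545.8 423.5  58. ]
(278, 200) [590.9 418.3  58. ]
(237, 202) [586.9 373.4  58. ]
(array([  0.6,   3.4, 186.2,  -2. ]), 'q6 after~', 41)
```

>>> {"api": "carry_out", "payload": {"series": [{"x":0,"y":3.4,"z":40,"twist":-1.5,"jaw":85},{"x":0,"y":3.4,"z":80,"twist":-1.5,"jaw":85},{"x":0,"y":3.4,"z":120,"twist":-1.5,"jaw":85},{"x":0,"y":3.4,"z":160,"twist":-1.5,"jaw":85},{"x":0,"y":3.4,"z":178,"twist":-1.5,"jaw":85},{"x":0,"y":3.4,"z":186,"twist":-1.5,"jaw":85},{"x":0,"y":3.4,"z":186,"twist":-1.5,"jaw":42},{"x":0,"y":3.4,"z":186,"twist":-1.5,"jaw":42},{"x":0,"y":3.4,"z":186,"twist":-1.5,"jaw":42},{"x":0,"y":3.4,"z":186,"twist":-1.5,"jaw":42},{"x":0,"y":3.4,"z":186,"twist":-1.5,"jaw":42},{"x":0,"y":3.4,"z":186,"twist":-1.5,"jaw":42},{"x":0,"y":3.4,"z":146,"twist":-1.5,"jaw":42},{"x":0,"y":3.4,"z":106,"twist":-1.5,"jaw":42},{"x":0,"y":3.4,"z":66,"twist":-1.5,"jaw":42},{"x":0,"y":3.4,"z":26,"twist":-1.5,"jaw":42},{"x":0,"y":3.4,"z":-14,"twist":-1.5,"jaw":42},{"x":0,"y":3.4,"z":-14,"twist":-1.5,"jaw":42},{"x":0,"y":3.4,"z":-14,"twist":-1.5,"jaw":42},{"x":0,"y":3.4,"z":-14,"twist":-1.5,"jaw":42}]}}

```text
time: 47.48
eef_pos: [564.8, 398.4, 175.5]
orientation: [-180.0, -0.0, 173.5]
wrist_force: [0.8, -0.3, -1.5]
grip_width: 47.3
grip_force: 62.2
```

```bash
python3 - <<'E'
from h import *
camera('wrist'); s=get_state(); print(s['eef_pos'],s['orientation'],s['grip_width'])
print(shift([494,-186,177],76.5), shift([490,100,177],120))
E
```

```text
[564.09284057 398.00204228 174.12232214] [-1.79907925e+02 -1.27935289e-01  1.73526372e+02] 47.229942067573454
(array([   3.8, -588.2,   -2.9,   97. ]), 'q6 after~', 83) (array([  40. , -304.5,   -2.9,   53.5]), 'q6 after~', 72)
```

>>> {"api": "carry_out", "payload": {"series": [{"x":4,"y":-588,"z":0,"twist":97,"jaw":42},{"x":4,"y":-588,"z":0,"twist":97,"jaw":42},{"x":4,"y":-588,"z":0,"twist":97,"jaw":42},{"x":4,"y":-588,"z":0,"twist":97,"jaw":42},{"x":4,"y":-588,"z":0,"twist":97,"jaw":42},{"x":4,"y":-588,"z":0,"twist":97,"jaw":42},{"x":4,"y":-588,"z":0,"twist":97,"jaw":42},{"x":4,"y":-588,"z":0,"twist":97,"jaw":42},{"x":4,"y":-588,"z":0,"twist":97,"jaw":42},{"x":4,"y":-588,"z":0,"twist":97,"jaw":42},{"x":4,"y":-588,"z":0,"twist":97,"jaw":42},{"x":4,"y":-588,"z":0,"twist":97,"jaw":42},{"x":4,"y":-588,"z":0,"twist":97,"jaw":42},{"x":4,"y":-588,"z":0,"twist":97,"jaw":42},{"x":4,"y":-588,"z":0,"twist":97,"jaw":42},{"x":4,"y":-588,"z":0,"twist":97,"jaw":42},{"x":4,"y":-588,"z":0,"twist":97,"jaw":42},{"x":4,"y":-588,"z":40,"twist":97,"jaw":42},{"x":4,"y":-588,"z":50,"twist":97,"jaw":42},{"x":4,"y":-588,"z":50,"twist":97,"jaw":42}]}}

```text
time: 49.2
eef_pos: [491.7, -181.8, 122.2]
orientation: [-179.5, -0.1, 76.7]
wrist_force: [-0.8, 0.9, -1.0]
grip_width: 47.4
grip_force: 62.2
```

```bash
python3 - <<'E'
from h import *
for n in ('wrist','side'):
  c=snap(n);marks(n,c,['jar1_c','set_point'],.4)
s=get_state(); print(s['eef_pos'],s['orientation'],s['grip_force'],s['grip_width'])
E
```

```text
side jar1_c 0.78 [174 311  27] px [149 188]
side jar1_c 0.72 [ 447 -375   39] px [312 291]
side jar1_c 0.7 [300 441  26] px [167 157]
side jar1_c 0.68 [308 234  29] px [189 187]
side jar1_c 0.62 [277 337  27] px [171 174]
side set_point 0.87 [ 492 -186  112] px [291 228]
[ 495.87871207 -185.32448755  127.15742831] [1.79873453e+02 3.10510183e-02 7.65673799e+01] 62.240577936172485 47.09049393824147
```

>>> {"api": "carry_out", "payload": {"series": [{"x":0,"y":-1,"z":25,"twist":0,"jaw":42},{"x":0,"y":-1,"z":40,"twist":0,"jaw":42},{"x":0,"y":-1,"z":45,"twist":0,"jaw":42},{"x":0,"y":-1,"z":45,"twist":0,"jaw":42},{"x":0,"y":-1,"z":45,"twist":0,"jaw":42},{"x":0,"y":-1,"z":45,"twist":0,"jaw":80},{"x":0,"y":-1,"z":45,"twist":0,"jaw":80},{"x":0,"y":-1,"z":25,"twist":0,"jaw":80},{"x":0,"y":-1,"z":-15,"twist":0,"jaw":80},{"x":0,"y":-1,"z":-55,"twist":0,"jaw":80},{"x":0,"y":-1,"z":-95,"twist":0,"jaw":80},{"x":0,"y":-1,"z":-95,"twist":0,"jaw":80},{"x":0,"y":-1,"z":-95,"twist":0,"jaw":80}]}}

```text
time: 50.58
eef_pos: [496.2, -186.2, 224.7]
orientation: [179.6, 0.1, 76.5]
wrist_force: [-0.3, 0.2, -0.0]
grip_width: 68.5
grip_force: 0.0
```

```bash
python3 - <<'E'
from h import *
for n in ('scene','side'):
  c=snap(n,n+'5.png');marks(n,c,['jar1_c','knob','set_point','outlet'],.3)
print(get_state()['time'],shift([537,-19,120],76))
E
```

```text
scene jar1_c 0.87 [ 445 -376   38] px [124 219]
scene jar1_c 0.73 [275 338  21] px [337 152]
scene jar1_c 0.67 [175 314  24] px [321 134]
scene jar1_c 0.66 [294 444  20] px [369 151]
scene jar1_c 0.52 [300 237  22] px [311 160]
scene knob 0.71 [ 712 -165   39] px [211 279]
scene knob 0.6 [536 -18  93] px [251 207]
scene knob 0.33 [ 457 -315   31] px [146 220]
scene set_point 0.64 [ 495 -186  109] px [189 202]
scene set_point 0.46 [ 715 -161   42] px [212 279]
scene outlet 0.65 [ 474 -259  111] px [162 201]
scene outlet 0.33 [ 445 -376   38] px [124 218]
side jar1_c 0.8 [304 234  28] px [188 187]
side jar1_c 0.65 [169 316  27] px [147 187]
side jar1_c 0.63 [ 450 -372   37] px [313 290]
side jar1_c 0.49 [278 335  29] px [172 174]
side knob 0.5 [532 -17  91] px [274 195]
side set_point 0.68 [ 493 -186  109] px [292 229]
side set_point 0.3 [ 749 -158   29] px [344 209]
side outlet 0.81 [ 478 -260  109] px [301 247]
side outlet 0.73 [ 798 -165    5] px [355 209]
side outlet 0.55 [ 433 -429    2] px [318 313]
51.0833 (array([171.4,   3.6, 100.1,   0.5]), 'q6 after~', 102)
```

```bash
python3 - <<'E'
from h import *
for n in ('side','scene'):
    c=snap(n); a=cv2.imread('pics/%s4.png'%n).astype(int); b=c['pixels'][:,:,::-1].astype(int)
    m=(np.abs(a-b).sum(2)>45).astype(np.uint8)
    K=np.array(c['intrinsics']); w=np.zeros_like(m)
    ax=np.array([504.5,-143]); u=np.array([np.cos(np.radians(-103.3)),np.sin(np.radians(-103.3))]); v=np.array([-u[1],u[0]])
    P=np.array([np.r_[ax+u*r+v*s,z] for r in(130,272) for s in(-70,70) for z in(10,72)])
    q=(K@(c['R']@P.T+c['t'][:,None])); q=(q[:2]/q[2]).T.astype(np.int32); cv2.fillConvexPoly(w,cv2.convexHull(q),1)
    nn,l,st,ce=cv2.connectedComponentsWithStats(m*w)
    for i in range(1,nn):
        if st[i,4]>15:
            p=ray(c,ce[i],40); d=p[:2]-ax; print(n,'blob',st[i].tolist(),'world',np.round(p),'along',round(d@u),'across',round(d@v))
    for d in cut_out(n,'jar1_c'):
        ys,xs=np.nonzero(d['pixels'])
        if w[int(ys.mean()),int(xs.mean())]: print('cut',round(d['p'],2),xs.min(),xs.max(),ys.min(),ys.max(),len(xs))
E
```

```text
side blob [298, 269, 21, 29, 127] world [ 440. -339.   40.] along 206 across -18
cut 0.58 304 320 282 296 185
scene blob [113, 205, 40, 25, 662] world [ 451. -352.   40.] along 215 across -4
cut 0.75 114 132 208 229 323
```

>>> {"api": "carry_out", "payload": {"series": [{"x":171,"y":3,"z":0,"twist":0,"jaw":60},{"x":171,"y":3,"z":0,"twist":0,"jaw":60},{"x":171,"y":3,"z":0,"twist":0,"jaw":60},{"x":171,"y":3,"z":0,"twist":0,"jaw":60},{"x":171,"y":3,"z":0,"twist":0,"jaw":60},{"x":171,"y":3,"z":40,"twist":0,"jaw":60},{"x":171,"y":3,"z":80,"twist":0,"jaw":60},{"x":171,"y":3,"z":100,"twist":0,"jaw":60},{"x":171,"y":3,"z":100,"twist":0,"jaw":60},{"x":171,"y":3,"z":100,"twist":0,"jaw":60}]}}

```text
time: 52.12
eef_pos: [535.8, -19.5, 120.3]
orientation: [-179.9, 0.0, 76.5]
wrist_force: [0.5, -0.0, 1.0]
grip_width: 51.2
grip_force: 0.0
```

```bash
python3 - <<'E'
from h import *
for n in ('wrist','side','scene'):
  c=snap(n);marks(n,c,['knob'],.4)
s=get_state(); print(s['eef_pos'],s['orientation'],shift([536.5,-18.5,44],76.5))
E
```

```text
wrist knob 0.71 [537 -21  95] px [256 210]
side knob 0.52 [540 -17  93] px [275 194]
scene knob 0.42 [535 -20  95] px [251 207]
[537.89803431 -19.7798588  122.42819889] [ 1.79827404e+02 -1.03422806e-02  7.65105811e+01] (array([ 0.9, -1.7, 78.4,  0. ]), 'q6 after~', 102)
```

>>> {"api": "carry_out", "payload": {"series": [{"x":0,"y":0,"z":40,"twist":0,"jaw":60},{"x":0,"y":0,"z":65,"twist":0,"jaw":60},{"x":0,"y":0,"z":77,"twist":0,"jaw":60},{"x":0,"y":0,"z":77,"twist":0,"jaw":60},{"x":0,"y":0,"z":77,"twist":0,"jaw":20},{"x":0,"y":0,"z":77,"twist":0,"jaw":20},{"x":0,"y":0,"z":77,"twist":0,"jaw":20},{"x":0,"y":0,"z":77,"twist":0,"jaw":20},{"x":0,"y":0,"z":77,"twist":0,"jaw":20},{"x":0,"y":0,"z":77,"twist":0,"jaw":20},{"x":0,"y":0,"z":67,"twist":0,"jaw":20},{"x":0,"y":0,"z":55,"twist":0,"jaw":20},{"x":0,"y":0,"z":55,"twist":0,"jaw":20},{"x":0,"y":0,"z":55,"twist":0,"jaw":20}], "grip_force": 80}}

```text
time: 53.58
eef_pos: [536.9, -19.4, 65.8]
orientation: [180.0, -0.0, 76.6]
wrist_force: [3.1, -0.3, -9.6]
grip_width: 27.7
grip_force: 79.5
```

```bash
python3 - <<'E'
from h import *
for n in ('wrist','side'):
  c=snap(n);marks(n,c,['knob'],.4)
s=get_state(); print(s['eef_pos'],s['orientation'],s['wrist_force'])
E
```

```text
wrist knob 0.97 [537 -19 114] px [253 256]
side knob 0.49 [536 -20 113] px [275 191]
[536.68562584 -19.37045938  65.16750077] [-1.79990886e+02 -3.51746859e-03  7.65458552e+01] [ 3.48755237  0.03356633 -9.40433905]
```

>>> {"api": "carry_out", "payload": {"series": [{"x":-0.7,"y":-14.4,"z":0,"twist":-6.25,"jaw":20},{"x":-2.9,"y":-28.5,"z":0,"twist":-12.5,"jaw":20},{"x":-6.6,"y":-42.4,"z":0,"twist":-18.75,"jaw":20},{"x":-11.8,"y":-55.7,"z":0,"twist":-25,"jaw":20},{"x":-18.3,"y":-68.4,"z":0,"twist":-31.25,"jaw":20},{"x":-26.2,"y":-80.4,"z":0,"twist":-37.5,"jaw":20},{"x":-35.3,"y":-91.5,"z":0,"twist":-43.75,"jaw":20},{"x":-45.5,"y":-101.5,"z":0,"twist":-50,"jaw":20},{"x":-45.5,"y":-101.5,"z":0,"twist":-50,"jaw":20},{"x":-45.5,"y":-101.5,"z":0,"twist":-50,"jaw":20},{"x":-45.5,"y":-101.5,"z":6,"twist":-50,"jaw":20},{"x":-45.5,"y":-101.5,"z":12,"twist":-50,"jaw":20},{"x":-45.5,"y":-101.5,"z":12,"twist":-50,"jaw":20}]}}

```text
time: 54.87
eef_pos: [429.9, -40.0, 53.8]
orientation: [179.8, 0.1, 126.6]
wrist_force: [6.6, 0.3, -7.0]
grip_width: 27.7
grip_force: 80.0
```

```bash
python3 - <<'E'
from h import *
for n in ('wrist','side','scene'):
  c=snap(n);marks(n,c,['knob','outlet'],.4)
s=get_state(); print(s['eef_pos'],s['orientation'],s['wrist_force'])
E
```

```text
wrist knob 0.86 [425 -43 103] px [243 255]
side knob 0.48 [426 -39  98] px [251 209]
scene knob 0.64 [426 -41 102] px [235 180]
scene knob 0.48 [ 667 -172   50] px [205 263]
scene outlet 0.68 [ 576 -238  107] px [174 227]
[429.91626351 -39.95867424  54.4812126 ] [1.79776434e+02 1.38896228e-01 1.26627937e+02] [ 6.54564679  0.82557253 -8.27864693]
```

>>> {"api": "carry_out", "payload": {"series": [{"x":-45,"y":0,"z":0,"twist":0,"jaw":20},{"x":0,"y":0,"z":4,"twist":0,"jaw":20},{"x":0,"y":0,"z":4,"twist":0,"jaw":70},{"x":0,"y":0,"z":4,"twist":0,"jaw":70},{"x":0,"y":0,"z":4,"twist":0,"jaw":70},{"x":0,"y":0,"z":4,"twist":0,"jaw":70},{"x":0,"y":0,"z":-30,"twist":0,"jaw":70},{"x":0,"y":0,"z":-70,"twist":0,"jaw":70},{"x":0,"y":0,"z":-110,"twist":0,"jaw":70},{"x":0,"y":0,"z":-150,"twist":0,"jaw":70},{"x":0,"y":0,"z":-190,"twist":0,"jaw":70},{"x":0,"y":0,"z":-190,"twist":0,"jaw":70}]}}

```text
time: 56.32
eef_pos: [430.5, -40.4, 251.0]
orientation: [179.6, 0.5, 126.6]
wrist_force: [1.9, 0.0, -0.9]
grip_width: 59.6
grip_force: 0.0
```

```bash
python3 - <<'E'
from h import *
for n in ('wrist','side','scene'):
  c=snap(n);marks(n,c,['knob','outlet','set_point','jar1_c','atomiser1_c','funnel','tall_flask1','crystal_jar','candle'],.45)
E
```

```text
wrist knob 0.9 [429 -36  95] px [254 167]
wrist outlet 0.75 [ 574 -238  107] px [251 333]
wrist set_point 0.64 [ 530 -180  110] px [251 293]
wrist crystal_jar 0.64 [ 323 -411    1] px [ 85 284]
side knob 0.63 [427 -40  92] px [251 211]
side knob 0.59 [ 685 -157   33] px [330 215]
side outlet 0.6 [ 579 -241  108] px [323 230]
side set_point 0.76 [ 533 -179  110] px [300 222]
side jar1_c 0.73 [170 312  28] px [148 188]
side jar1_c 0.69 [306 233  28] px [189 188]
side jar1_c 0.61 [297 440  25] px [166 158]
side jar1_c 0.58 [278 332  28] px [172 175]
side jar1_c 0.56 [ 578 -238  110] px [322 229]
side jar1_c 0.52 [ 714 -161   46] px [338 210]
side jar1_c 0.47 [ 449 -374   38] px [313 291]
side funnel 0.68 [516 276   1] px [232 167]
side funnel 0.64 [ 464 -315   31] px [305 275]
side funnel 0.48 [455 387   7] px [207 155]
side tall_flask1 0.76 [776 207   0] px [293 155]
side tall_flask1 0.57 [737 322   2] px [271 143]
side candle 0.83 [ 762 -280   -4] px [368 236]
scene knob 0.5 [429 -39  94] px [237 183]
scene outlet 0.68 [ 572 -237  108] px [174 226]
scene set_point 0.91 [ 531 -180  110] px [193 211]
scene jar1_c 0.75 [275 334  24] px [336 151]
scene jar1_c 0.7 [ 447 -372   37] px [125 219]
scene jar1_c 0.57 [302 234  22] px [310 161]
scene jar1_c 0.57 [174 315  24] px [321 134]
scene jar1_c 0.52 [295 445  24] px [369 150]
scene atomiser1_c 0.67 [ 748 -155   33] px [217 291]
scene funnel 0.71 [452 391   4] px [372 188]
scene tall_flask1 0.78 [738 321  -3] px [388 263]
scene tall_flask1 0.64 [776 210  -1] px [356 281]
scene crystal_jar 0.89 [ 322 -414    1] px [112 201]
scene candle 0.82 [ 758 -279   -2] px [170 311]
```

```bash
python3 - <<'E'
from h import *
for n in ('side','scene'):
    c=snap(n); a=cv2.imread('pics/%s1.png'%n).astype(int); b=c['pixels'][:,:,::-1].astype(int)
    m=(np.abs(a-b).sum(2)>60).astype(np.uint8)
    nn,l,st,ce=cv2.connectedComponentsWithStats(m)
    for i in range(1,nn):
        if st[i,4]>25: print(n,'bbox',st[i].tolist(),'world@40',np.round(ray(c,ce[i],40))[:2],'was',a[l==i].mean(0).astype(int),'now',b[l==i].mean(0).astype(int))
for n in ('scene',):
    for d in cut_out(n,'jar1_c'):
        ys,xs=np.nonzero(d['pixels']); print(round(d['p'],2),xs.min(),xs.max(),ys.min(),ys.max(),len(xs))
    print(c['pixels'][205:232:3,112:156:4].sum(2)//3)
E
```

```text
side bbox [0, 0, 274, 250, 28568] world@40 [259. 911.] was [131 143 146] now [ 97 110 111]
side bbox [44, 0, 16, 5, 48] world@40 [ 220. 2364.] was [33 31 29] now [56 52 50]
side bbox [222, 132, 15, 19, 145] world@40 [561. 387.] was [199 201 195] now [191 201 214]
side bbox [214, 161, 14, 15, 110] world@40 [453. 251.] was [206 207 197] now [243 248 250]
side bbox [218, 176, 27, 18, 299] world@40 [443. 159.] was [152  75  62] now [240 246 248]
side bbox [324, 195, 32, 33, 634] world@40 [ 716. -162.] was [197 207 213] now [149  62  48]
side bbox [298, 269, 21, 29, 106] world@40 [ 440. -338.] was [236 238 235] now [196 196 185]
scene bbox [191, 0, 109, 136, 6929] world@40 [-426.  178.] was [121 132 135] now [77 85 80]
scene bbox [367, 0, 50, 71, 1931] world@40 [-456.  878.] was [65 65 63] now [161 169 174]
scene bbox [213, 24, 16, 10, 85] world@40 [-698.  100.] was [75 70 68] now [45 43 41]
scene bbox [299, 179, 37, 60, 885] world@40 [536. 168.] was [149  86  75] now [215 223 230]
scene bbox [332, 180, 34, 52, 758] world@40 [538. 273.] was [162 121 113] now [228 233 238]
scene bbox [380, 197, 23, 22, 238] world@40 [583. 384.] was [166 163 156] now [217 222 228]
scene bbox [113, 205, 40, 25, 636] world@40 [ 451. -351.] was [187 191 195] now [163 164 159]
scene bbox [186, 257, 52, 36, 1040] world@40 [ 689. -170.] was [218 217 216] now [158  81  66]
0.75 329 347 142 162 299
0.7 312 329 125 144 280
0.6 302 320 151 171 307
0.59 360 378 141 160 294
0.56 114 133 208 229 344
0.37 130 152 206 228 432
[[154  83  75 102 102 105 134 153 165 150 199]
 [121  83 156 199 222 207 222 223 222 212 224]
 [128 144 222 222 219 218 223 223 179 153 224]
 [114 217 222 223 164 221 224 223 119 117 189]
 [ 85 220 222 218 111 158 143 135 163 114 155]
 [ 80 139 149 150 182 212 202 192 160 114 217]
 [ 77 186 171 160 153 147 154 154 153 116 225]
 [ 75 113 153 152 152 124 152 151 153 142 225]
 [129 147 170 165 164 160 218 218 220 222 223]]
```

```bash
python3 -c "from bench import *; print(sign_off())"
```

```text
the job is handed in; nothing more can be done
None
```

I sorted everything and handed the job in at about 56 s: three atomisers in the left bay, both jars in the right bay, the chute pinned in the middle hole with the tray level, and the funnel and other vanity things unmoved in the camera check. I made one mistake: as I let go of the knob at the end, I commanded a brief sideways pull of up to about 40 mm while it was pinned. The peak force wasn't measured, so it may have broken a force limit, but the knob was still home in its hole afterwards.

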